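# Pack, close and scan the brazing-wire spools at the saw-blade repair bench

## Task

Slide every spool of brazing wire up off the spindle stand and lay them all in the aluminium case, side by side on its floor, then close the lid fully. After that take the hand scanner and point its window squarely at the middle of the label on the lid from about 8 cm away, steady for a good second and a half, then in the same way at the middle of the label on the stand's sloping tag board. Finally stand the scanner face down in the middle of its rubber charging pad and let go; leave everything else on the bench where it is.

Things in the scene. Friction and masses are not known exactly. Their poses are not given: they have to be found in the camera images.
- case: Open aluminium case fixed to the bench, 180 mm (its x) by 260 mm (its y), 80 mm high, walls and floor 6 mm thick. Origin: centre of its underside. The lid is hinged along its +x rim (the side far from the robot). It may be on the left or right of the bench.
- lid (a joint): Lid angle in rad: 0 closed flat on the rim, grows as it opens upward; starts just past upright (1.6 to 1.75; stop at 1.9), leaning away from the robot. Panel 180 x 260 x 8 mm; a steel lip 60 mm wide sticks 13 mm out of the middle of its free edge. Stiff hinge: it stays at any angle, moves with 3 to 6 N at the free edge, and must be pushed all the way down.
- lid_hinge (a point): Middle of the lid's hinge line, at the top of the case's +x rim, 80 mm above the bench. Its axes turn with the lid: y along the hinge, -x from the hinge towards the lid's free edge, z out of the lid's outer face (up when the lid is closed).
- lid_label (a point): Middle of the paper bar label (70 x 50 mm, black bars) on the lid's outer face, 90 mm from the hinge line and 50 mm to the +y side of the lid's middle. z points out of the label. It faces up only when the lid is closed.
- stand: Green steel stand fixed to the bench, on the other side from the case: base plate 15 mm high, 220 mm wide (y), x -95 to +135 mm; origin on its underside. Four upright posts, 12 mm thick, 58 mm tall above the plate, at x +-40, y +-55 mm; each holds one spool or none. Behind them, at x +115 mm, a sloping tag board, top edge 117 mm above the bench.
- stand_tag (a point): Middle of the paper bar label (70 x 50 mm) on the stand's sloping tag board, 100 mm above the bench. z points out of the label: towards the robot and up, 0.6 rad (34 degrees) from vertical.
- spool1: Small spool of brass brazing wire with black flanges: 56 mm across, 44 mm high, 18 mm bore, about 0.2 kg. Origin: centre of its underside, z along its bore. Starts over a post of the stand, standing on the base plate (underside 15 mm above the bench). Two to four of the four spools are present.
- spool2: Small spool of brass brazing wire with black flanges: 56 mm across, 44 mm high, 18 mm bore, about 0.2 kg. Origin: centre of its underside, z along its bore. Starts over a post of the stand, standing on the base plate (underside 15 mm above the bench). Two to four of the four spools are present.
- spool3: Small spool of brass brazing wire with black flanges: 56 mm across, 44 mm high, 18 mm bore, about 0.2 kg. Origin: centre of its underside, z along its bore. Starts over a post of the stand, standing on the base plate (underside 15 mm above the bench). Two to four of the four spools are present.
- spool4: Small spool of brass brazing wire with black flanges: 56 mm across, 44 mm high, 18 mm bore, about 0.2 kg. Origin: centre of its underside, z along its bore. Starts over a post of the stand, standing on the base plate (underside 15 mm above the bench). Two to four of the four spools are present.
- scanner: Loose hand scanner, about 0.25 kg, standing face down on its pad: grey head 60 x 60 x 34 mm at the bottom, above it an upright black grip 34 mm (its x) by 26 mm (its y) from 34 to 144 mm height, to be held from above. Origin: centre of the window in the head's underside; its z runs up the grip; it looks along its -z.
- pad: Black rubber charging pad fixed to the bench, 140 x 140 mm, 3 mm thick; origin at the centre of its underside. The scanner starts standing on it.
- pot: Bystander, to be left alone: yellow steel paint pot, 90 mm across and 90 mm high.
- oil: Bystander, to be left alone: grey plastic oil bottle, 64 mm across and 170 mm high.
- grease: Bystander, to be left alone: steel grease jar, 80 mm across and 80 mm high.
- wrench: Bystander, to be left alone: steel wrench, 180 mm long, lying flat.
- wedge: Bystander, to be left alone: dark steel wedge block, 110 x 45 x 18 mm.
- brush: Bystander, to be left alone: brush with a wooden handle, 160 mm long, lying flat.
- bearing: Bystander, to be left alone: steel ball bearing, 56 mm across and 18 mm thick, lying flat.
Mind the look-alikes: they are no part of the job. What is shaped like the scanner but orange or red is not meant.

How it is judged (in metres and radians):
On the way, in this order (a step that is already met when the one before it is completed fails the run):
1. every spool lies in the case, let go (x of spool1 in the frame of case between -0.088 and 0.088 m and y of spool1 in the frame of case between -0.128 and 0.128 m and z of each of spool1, spool2, spool3, spool4 in the frame of case below 0.045 m and x of spool2 in the frame of case between -0.088 and 0.088 m and y of spool2 in the frame of case between -0.128 and 0.128 m and x of spool3 in the frame of case between -0.088 and 0.088 m and y of spool3 in the frame of case between -0.128 and 0.128 m and x of spool4 in the frame of case between -0.088 and 0.088 m and y of spool4 in the frame of case between -0.128 and 0.128 m and contact force between the fingers and spool1 below 0.5 N and contact force between the fingers and spool2 below 0.5 N and contact force between the fingers and spool3 below 0.5 N and contact force between the fingers and spool4 below 0.5 N), for 0.2 s.
2. the lid is closed over the spools (x of spool1 in the frame of case between -0.088 and 0.088 m and y of spool1 in the frame of case between -0.128 and 0.128 m and z of each of spool1, spool2, spool3, spool4 in the frame of case below 0.045 m and x of spool2 in the frame of case between -0.088 and 0.088 m and y of spool2 in the frame of case between -0.128 and 0.128 m and x of spool3 in the frame of case between -0.088 and 0.088 m and y of spool3 in the frame of case between -0.128 and 0.128 m and x of spool4 in the frame of case between -0.088 and 0.088 m and y of spool4 in the frame of case between -0.128 and 0.128 m and value of joint lid below 0.05 rad), for 0.2 s.
3. the scanner looks squarely at the lid's label, steady for 1 s (x of lid_label in the frame of scanner between -0.015 and 0.015 m and y of lid_label in the frame of scanner between -0.015 and 0.015 m and z of lid_label in the frame of scanner between -0.12 and -0.05 m and angle between the z axis of scanner and the z axis of lid_label, either way round below 0.25 rad and linear speed of scanner below 0.04 m/s and angular speed of scanner below 0.3 rad/s and value of joint lid below 0.05 rad), for 1 s.
4. the scanner looks squarely at the tag board's label, steady for 1 s (x of stand_tag in the frame of scanner between -0.015 and 0.015 m and y of stand_tag in the frame of scanner between -0.015 and 0.015 m and z of stand_tag in the frame of scanner between -0.12 and -0.05 m and angle between the z axis of scanner and the z axis of stand_tag, either way round below 0.25 rad and linear speed of scanner below 0.04 m/s and angular speed of scanner below 0.3 rad/s and value of joint lid below 0.05 rad), for 1 s.
At the end, for the whole second after the job is handed in: All spools present lie in the case (underside centre below 45 mm), lid under 0.05 rad, scanner upright (0.1 rad), still, within 35 mm of the pad's centre. Scans: label within 15 mm of the scanner's axis (x, y), 50 to 120 mm ahead, within 0.25 rad, under 0.04 m/s and 0.3 rad/s (all of step 2 and horizontal distance between scanner and pad below 0.035 m and angle between scanner's own z axis and vertical below 0.1 rad and z of scanner in the frame of pad below 0.01 m and linear speed of scanner below 0.02 m/s); the robot touches nothing.
It fails at once if a bystander is pushed more than 40 mm from its place (distance of any of pot, oil, grease, wrench, wedge, brush, bearing from where it was at the start of the episode above 0.04 m).
Of spool1, spool2, spool3, spool4 only 2 to 4 are there at a start; the rules pass over those that are not, and their reading is None.
At some moment in a run one of scanner may be knocked a few centimetres aside while the robot is not near it.
Once in a run the grip may slacken for a moment while it holds something.
It also fails if it takes over 210 s, if anything falls off the work surface, if the arm or the gripper's body presses on something with over 40 N, if the wrist force passes 120 N, or if a joint passes its speed limit or range.

## Robot

A 6-joint arm with a two-finger parallel gripper is mounted at the origin on the work surface. World frame = base frame: x ahead of the robot, y to its left, z up, the work surface at z = 0. Lengths are in m, angles in degrees, forces in N, time in s.
With the tool pointing down it reaches from about 0.4 to 0.825 m from the base axis. Payload 7 kg.
Tool frame: the origin (TCP) lies between the finger pads; the fingertips stand 22 mm ahead of it and the grasp point (between the pads) lies 3 mm ahead of it; z points along the fingers, y is the line along which they close (so a half turn about z gives the same grasp; the last joint's range is limited). The gripper opens to 88 mm and grips with 3 to 60 N. Pads are 19 mm wide; open, the fingers measure 130 mm over their backs; the gripper's body (78 mm by 193 mm) begins 47 mm behind the grasp point.
Start: joints at [-48.237, 20.546, 0.682, 0, -70.136, -16.507], TCP at [0.288, -0.61, 0.217] pointing down, gripper open.
Joint ranges: [-176.03, 176.03], [-82.01, 121.73], [-58.28, 71.71], [-173.87, 95.51], [-174.79, -0.11], [-173.66, 173.66]. Speed limits (degrees/s): [136.94, 136.94, 172.46, 180, 180, 180].

## Interface

Orientations are given as [roll, pitch, yaw] about the fixed x, y, z axes, in that order (R = Rz(yaw) Ry(pitch) Rx(roll)).
In Python, from plant import r, vision gives the robot as it stands.
- The arm moves only by the shell command python3 -m pendant 'ROWS' [FORCE]. ROWS is JSON, a list that holds one entry, the list of rows, each a list of 7 numbers: the shift along the tool's x, y, z scaled (see below), then the turn, a rotation vector about the tool's x, y, z scaled (see below), then the opening, from -1 (shut) to 1 (fully open). In form: [[[x, y, z, wx, wy, wz, fingers], ...]]. A call has exactly 8 rows; each row shifts and turns the commanded pose from where the row before left it, along the tool's axes as they then stand; what a row does not reach is not made up. The controller multiplies each number of a shift by 20 mm and each number of a turn by 4 degrees. A row lasts 1/10 s, in which the tool goes at most 50 mm and 8.59 degrees, less where a joint would pass 70% of its speed; a pose out of reach is approached as far as the arm can. A call with a number of a shift or a turn outside -1 to 1 is refused whole. A call with a gripper value outside its range is refused whole. The fingers move at their own pace and stop on an object; FORCE is the grip in N (left out, the last holds). Time passes only in rows, so rows that do not move let the fingers close, or fill a call up. It gives the time, the measured TCP pose, the force, the opening and the grip force at its end, in the units of the state.
- r.get_state(): the state, without advancing time (a new reading comes with each control period).
- vision.capture(name): name is "scene" or "top"; returns a dict with "frame" (384x512x3 uint8, blue, green, red), "depth" (384x512 float32, m along the optical axis (not along the pixel's ray), 0 where there is no reading), "camera_matrix" (3x3 intrinsics, pixels), "extrinsics" (4x4, takes a point from world to camera coordinates). Camera axes: x right, y up, looking along -z (the intrinsics and any distortion apply to the point x, -y, -z); pixel columns grow to the right and rows downward; lengths in m; the calibration is good to about 2 mm. A picture is of the moment at which its call begins.
- r.close_job(): hands the job in; it is judged then, once.
The state is a dict: "time_s": time; "joints": joint angles; "qd": joint speeds; "joint_torque": joint torques, N m; "tcp_pos": TCP position; "eef_rot": TCP orientation; "contact_force": force on the tool from outside, world axes, zero at the start; "moment": the same for the moment, N m; "gripper_width": finger opening in m; "gripper_force": force on a finger pad.
Only numpy, scipy, OpenCV 4.12 (cv2) and the standard library are available. Lean on these libraries where they do the work, as an engineer would, in place of code of your own. Each camera call takes 0.05 s, during which the arm holds its last target. There are 200 camera calls.

## Working session

There is one attempt and no reset: what is moved stays moved. The work goes in short steps, Python scripts to look and compute and a shell command to move; the robot and the scene stay as the last step left them, time stands still between calls to the robot, and variables do not carry over. Pictures are saved under pics/ and viewed, at most 14 in all, crops included, and the job is handed in when it is done.

```bash
ls; mkdir -p pics; cat > h.py <<'E'
import numpy as np, cv2
from scipy.spatial.transform import Rotation as Ro
from plant import r, vision
def cap(n):
    c=vision.capture(n); d=c["depth"]; K=np.array(c["camera_matrix"]); E=np.array(c["extrinsics"])
    v,u=np.mgrid[:d.shape[0],:d.shape[1]]
    x=(u-K[0,2])/K[0,0]*d; y=(v-K[1,2])/K[1,1]*d
    P=np.stack([x,-y,-d],-1); W=(P-E[:3,3])@E[:3,:3]
    W[d==0]=np.nan
    return c["frame"],W,K,E
E
python3 - <<'E'
from h import *
print({k:np.round(v,3) for k,v in r.get_state().items()})
for n in("top","scene"):
    f,W,K,E=cap(n); cv2.imwrite(f"pics/{n}0.png",cv2.resize(f,(800,600))); np.save(n+"W.npy",W); np.save(n+"F.npy",f)
    print(n,K.round(1).tolist(),E.round(3).tolist())
E
```

```text
pics
{'time_s': np.float64(0.0), 'joints': array([-4.8236e+01,  2.0592e+01,  6.3400e-01, -2.0000e-02, -7.0135e+01,
       -1.6506e+01]), 'qd': array([ 0.009,  0.069,  0.056,  0.069, -0.003, -0.02 ]), 'joint_torque': array([-1.0000e-03, -5.8271e+01,  2.9305e+01,  6.9970e+00,  7.0000e-03,
       -0.0000e+00]), 'tcp_pos': array([ 0.288, -0.61 ,  0.216]), 'eef_rot': array([ 1.79906e+02, -8.00000e-03, -1.54749e+02]), 'contact_force': array([-0.537,  0.612,  0.458]), 'moment': array([0.028, 0.003, 0.066]), 'gripper_force': np.float64(0.0), 'gripper_width': np.float64(0.088)}
top [[401.2, 0.0, 253.4], [0.0, 401.2, 190.1], [0.0, 0.0, 1.0]] [[-0.0, -1.0, -0.019, 0.006], [0.996, -0.002, 0.084, -0.549], [-0.084, -0.019, 0.996, -0.96], [0.0, 0.0, 0.0, 1.0]]
scene [[411.8, 0.0, 259.3], [0.0, 411.8, 197.9], [0.0, 0.0, 1.0]] [[0.675, 0.738, 0.018, -0.384], [-0.427, 0.37, 0.825, 0.156], [0.602, -0.564, 0.565, -1.379], [0.0, 0.0, 0.0, 1.0]]
```

View pics/top0.png

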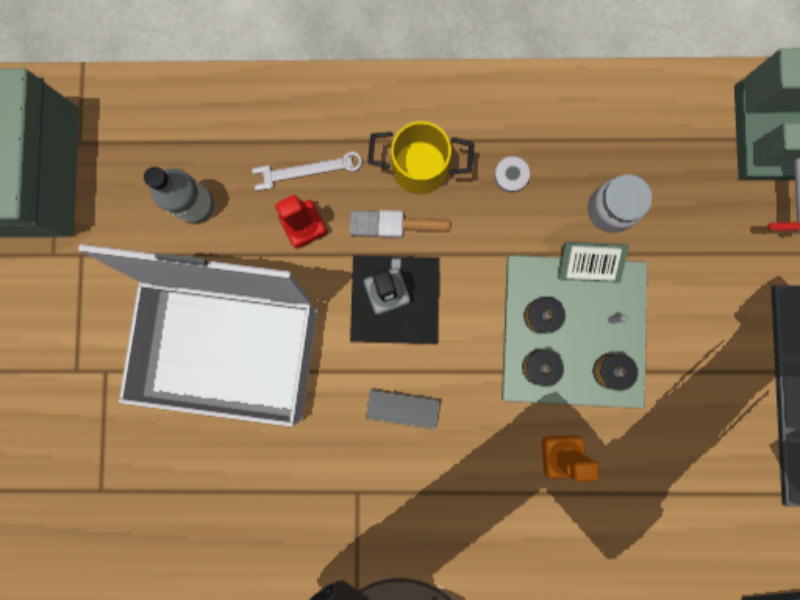

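View pics/scene0.png

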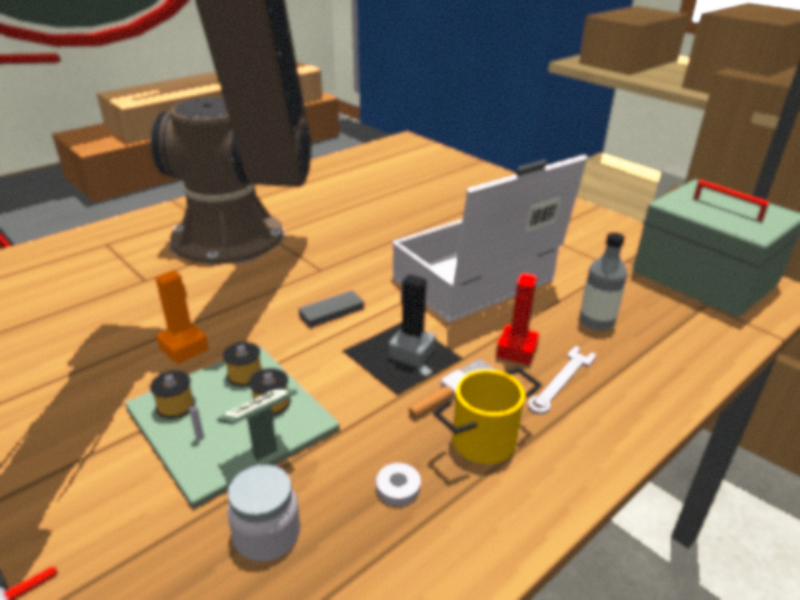

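The top view shows three spools at (545,315), (543,367) and (615,371), with a bare post at (617,318). The case is on the left with its lid upright, and the scanner sits on its pad at (387,290). The red and orange ones are decoys. Next I'll measure positions.

```bash
cat > m.py <<'E'
from h import *
def meas(f,W):
    X,Y,Z=W[...,0],W[...,1],W[...,2]; hsv=cv2.cvtColor(f,cv2.COLOR_BGR2HSV)
    def rect(m,name):
        n,l,s,c=cv2.connectedComponentsWithStats(m.astype(np.uint8))
        if n<2: return print(name,'none')
        i=1+np.argmax(s[1:,4]); q=W[l==i]
        R=cv2.minAreaRect(q[:,:2].astype(np.float32)*1000)
        print(name,'n',len(q),'ctr',np.round(R[0],1),'size',np.round(R[1],1),'ang',round(R[2],1),'zmed',np.nanmedian(q[:,2]).round(4))
    reg=lambda a,b,c,d:(X>a)&(X<b)&(Y>c)&(Y<d)
    rect(reg(.3,.9,.1,.6)&(Z>.074)&(Z<.086)&(hsv[...,1]<60),'rim')
    rect(reg(.3,.9,-.5,-.1)&(Z>.01)&(Z<.02)&(hsv[...,1]>20),'plate')
    m=reg(.3,.9,-.5,-.1)&(Z>.053)&(Z<.064)&(f.max(-1)<90)
    n,l,s,c=cv2.connectedComponentsWithStats(m.astype(np.uint8))
    for i in range(1,n):
        if s[i,4]>60: (rect(l==i,'spool'))
    rect(reg(.4,.8,-.15,.15)&(Z>.0)&(Z<.008)&(f.max(-1)<70),'pad')
    rect(reg(.45,.75,-.1,.15)&(Z>.025)&(Z<.04),'head')
    rect(reg(.45,.75,-.1,.15)&(Z>.135)&(Z<.155),'grip')
    m=reg(.3,.95,-.5,-.1)&(Z>.07)&(Z<.125)
    q=W[m]; q=q[np.abs(q[:,2]-np.median(q[:,2]))<.03]; c=q.mean(0); u,s_,v=np.linalg.svd(q-c); print('board',c.round(4),'normal',v[2].round(3),q.min(0).round(3),q.max(0).round(3))
    mm=m&(hsv[...,1]<50)&(f.min(-1)>150); 
    if mm.any(): rect(mm,'tagwhite'); print(W[mm].mean(0).round(4), (W[mm].min(0)+W[mm].max(0))/2)
    q=W[reg(.4,1,.1,.7)&(Z>.1)]; print('lid z max',np.nanmax(q[:,2]))
if __name__=="__main__":
    meas(np.load('topF.npy'),np.load('topW.npy'))
E
python3 m.py
```

```text
rim n 1105 ctr [462.  272.3] size [261.6 180.9] ang 82.3 zmed 0.0798
plate n 6247 ctr [ 496.6 -275.5] size [220.8 230. ] ang 87.0 zmed 0.0148
spool n 374 ctr [ 519.7 -220.8] size [52.1 53.2] ang 26.2 zmed 0.0588
spool n 382 ctr [ 441.  -217.2] size [53.6 51. ] ang 90.0 zmed 0.059
spool n 390 ctr [ 434.1 -326.5] size [52.6 51. ] ang 89.9 zmed 0.0588
pad n 2242 ctr [548.5   8.2] size [138.6 138.3] ang 89.2 zmed 0.0032
head n 248 ctr [558.   19.5] size [59.5 59.7] ang 19.3 zmed 0.0361
grip n 185 ctr [558.3  19.6] size [33.7 25.8] ang 20.6 zmed 0.1465
board [ 0.6231 -0.2937  0.0916] normal [ 0.053 -0.045  0.998] [ 0.301 -0.375  0.07 ] [ 0.781 -0.101  0.118]
tagwhite n 627 ctr [ 693.8 -340.6] size [63.8 65.3] ang 44.6 zmed 0.0798
[ 0.6503 -0.3148  0.0892] [ 0.64899978 -0.30950243  0.09646917]
lid z max 0.2753194335164144
```

```bash
cat > go.py <<'E'
import sys
from h import *
# go.py yaw tilt-or-"-" x y z [x y z ...]: rotation first (rot vec in 4deg units), then shifts in 20mm units in the turned frame
def go(Rt,pts,s=None):
    s=s or r.get_state(); R0=Ro.from_euler('xyz',s["eef_rot"],degrees=True)
    rv=(R0.inv()*Rt).as_rotvec(degrees=True)/4
    print('rot',rv.round(2)); p=np.array(s["tcp_pos"])
    for q in pts:
        q=np.array(q); print('to',q.round(4),'shift',(Rt.inv().apply(q-p)/.02).round(2)); p=q
if __name__=="__main__":
    a=list(map(float,sys.argv[1:])); Rt=Ro.from_euler('xyz',[180,0,a[0]],degrees=True)
    go(Rt,np.array(a[1:]).reshape(-1,3)/1000)
E
python3 go.py 177 441 -218 200  441 -218 53  441 -218 200
python3 - <<'E'
from h import *
f,W=np.load('topF.npy'),np.load('topW.npy')
m=(W[...,0]>.53)&(W[...,0]<.66)&(W[...,1]>-.36)&(W[...,1]<-.2)&(W[...,2]>.078)&(W[...,2]<.125)
n,l,s,c=cv2.connectedComponentsWithStats(m.astype(np.uint8)); i=1+np.argmax(s[1:,4]); m=l==i
q=W[m]; c=q.mean(0); v=np.linalg.svd(q-c)[2]; print(len(q),c,v[2],q.min(0),q.max(0))
w=m&(f.min(-1)>120); ys,xs=np.where(w); R=cv2.minAreaRect(np.c_[xs,ys].astype(np.float32)); print(R, W[int(R[0][1]+.5),int(R[0][0]+.5)])
b=cv2.boxPoints(R)
for u_,v_ in b: print(u_,v_)
E
```

```text
rot [ 0.02 -0.01  7.06]
to [ 0.441 -0.218  0.2  ] shift [-6.62 19.98  0.8 ]
to [ 0.441 -0.218  0.053] shift [ 0.   -0.    7.35]
to [ 0.441 -0.218  0.2  ] shift [ 0.    0.   -7.35]
1005 [ 0.59307647 -0.279807    0.10174317] [-0.55376264  0.03156053  0.83207624] [ 0.56652507 -0.32758085  0.08025664] [ 0.61986693 -0.23506214  0.11820745]
((378.0916442871094, 168.5758056640625), (37.148380279541016, 22.64101219177246), 2.726310968399048) [ 0.59002686 -0.27732985  0.10036893]
359.00003 179.00002
360.07693 156.38463
397.18326 158.1516
396.10635 180.76698
```

```bash
R='[0,0,0,0,0,0.88,1]'; python3 -m pendant "[[[0,0,0,0,0,0.88,1],[0,0,0,0,0,0.88,1],[0,0,0,0,0,0.88,1],[0,0,0,0,0,0.88,1],[0,0,0,0,0,0.88,1],[0,0,0,0,0,0.88,1],[0,0,0,0,0,0.9,1],[0,0,0,0,0,0,1]]]" 20
python3 -m pendant "[[[-0.33,1,0.04,0,0,0,1],[-0.33,1,0.04,0,0,0,1],[-0.33,1,0.04,0,0,0,1],[-0.33,1,0.04,0,0,0,1],[-0.33,1,0.04,0,0,0,1],[-0.33,1,0.04,0,0,0,1],[-0.33,1,0.04,0,0,0,1],[-0.33,1,0.04,0,0,0,1]]]"
python3 -m pendant "[[[-0.33,1,0.04,0,0,0,1],[-0.33,1,0.04,0,0,0,1],[-0.33,1,0.04,0,0,0,1],[-0.33,1,0.04,0,0,0,1],[-0.33,1,0.04,0,0,0,1],[-0.33,1,0.04,0,0,0,1],[-0.33,1,0.04,0,0,0,1],[-0.33,1,0.04,0,0,0,1]]]"
python3 -m pendant "[[[-0.33,1,0.04,0,0,0,1],[-0.33,1,0.04,0,0,0,1],[-0.33,1,0.04,0,0,0,1],[-0.33,1,0.04,0,0,0,1],[0,0,0,0,0,0,1],[0,0,0,0,0,0,1],[0,0,0,0,0,0,1],[0,0,0,0,0,0,1]]]"
python3 go.py 177 441 -218 200 441 -218 53
```

```text
time_s: 0.9
tcp_pos: [0.2879, -0.6102, 0.2163]
eef_rot: [180.0, -0.0, -179.5]
contact_force: [-0.3, -0.5, -0.1]
gripper_width: 0.0877
gripper_force: 0.0
time_s: 1.7
tcp_pos: [0.3393, -0.4491, 0.2102]
eef_rot: [180.0, -0.0, -179.3]
contact_force: [0.1, 0.2, -0.7]
gripper_width: 0.0876
gripper_force: 0.0
time_s: 2.5
tcp_pos: [0.3906, -0.2886, 0.2039]
eef_rot: [180.0, -0.0, -179.3]
contact_force: [0.1, -0.4, -0.1]
gripper_width: 0.0877
gripper_force: 0.0
time_s: 3.3
tcp_pos: [0.416, -0.2098, 0.2007]
eef_rot: [-180.0, -0.0, -179.5]
contact_force: [-0.5, -0.6, 0.3]
gripper_width: 0.0879
gripper_force: 0.0
rot [-0.   -0.    0.88]
to [ 0.441 -0.218  0.2  ] shift [-1.27 -0.35  0.04]
to [ 0.441 -0.218  0.053] shift [ 0.   -0.    7.35]
```

```bash
python3 -m pendant "[[[0,0,0,0,0,0.44,1],[0,0,0,0,0,0.44,1],[-0.6,-0.2,0,0,0,0,1],[-0.67,-0.15,0,0,0,0,1],[0,0,0,0,0,0,1],[0,0,0,0,0,0,1],[0,0,0,0,0,0,1],[0,0,0,0,0,0,1]]]"
python3 go.py 177 441 -218 200 441 -218 53
```

```text
time_s: 4.1
tcp_pos: [0.441, -0.2175, 0.2007]
eef_rot: [180.0, -0.0, 177.0]
contact_force: [0.3, 0.4, -0.9]
gripper_width: 0.0878
gripper_force: 0.0
rot [ 0. -0.  0.]
to [ 0.441 -0.218  0.2  ] shift [-0.   -0.02  0.04]
to [ 0.441 -0.218  0.053] shift [ 0.   -0.    7.35]
```

```bash
python3 -m pendant "[[[0,0,1,0,0,0,1],[0,0,1,0,0,0,1],[0,0,1,0,0,0,1],[0,0,1,0,0,0,1],[0,0,1,0,0,0,1],[0,0,1,0,0,0,1],[0,0,0.8,0,0,0,1],[0,0,0.55,0,0,0,1]]]"
python3 -m pendant "[[[0,0,0,0,0,0,1],[0,0,0,0,0,0,1],[0,0,0,0,0,0,-1],[0,0,0,0,0,0,-1],[0,0,0,0,0,0,-1],[0,0,0,0,0,0,-1],[0,0,0,0,0,0,-1],[0,0,0,0,0,0,-1]]]" 25
python3 go.py 177 441 -218 53
```

```text
time_s: 4.9
tcp_pos: [0.4407, -0.2174, 0.0528]
eef_rot: [180.0, -0.0, 177.0]
contact_force: [-0.3, -0.1, 0.8]
gripper_width: 0.0878
gripper_force: 0.0
time_s: 5.7
tcp_pos: [0.4412, -0.2176, 0.0538]
eef_rot: [-180.0, 0.0, 177.0]
contact_force: [-0.1, -0.3, 0.2]
gripper_width: 0.0449
gripper_force: 0.0
rot [-0.  0.  0.]
to [ 0.441 -0.218  0.053] shift [ 0.01 -0.02  0.04]
```

```bash
python3 -m pendant "[[[0,0,0,0,0,0,-1],[0,0,0,0,0,0,-1],[0,0,0,0,0,0,-1],[0,0,0,0,0,0,-1],[0,0,0,0,0,0,-1],[0,0,0,0,0,0,-1],[0,0,0,0,0,0,-1],[0,0,0,0,0,0,-1]]]" 25
python3 - <<'E'
from h import *
f,W,K,E=cap("scene"); cv2.imwrite("pics/a1.png",cv2.resize(f[190:340,60:260],(800,600)))
E
```

```text
time_s: 6.5
tcp_pos: [0.4412, -0.2178, 0.0538]
eef_rot: [-180.0, 0.0, 177.0]
contact_force: [-0.7, -4.9, -1.8]
gripper_width: 0.0096
gripper_force: 25.0
```

View pics/a1.png

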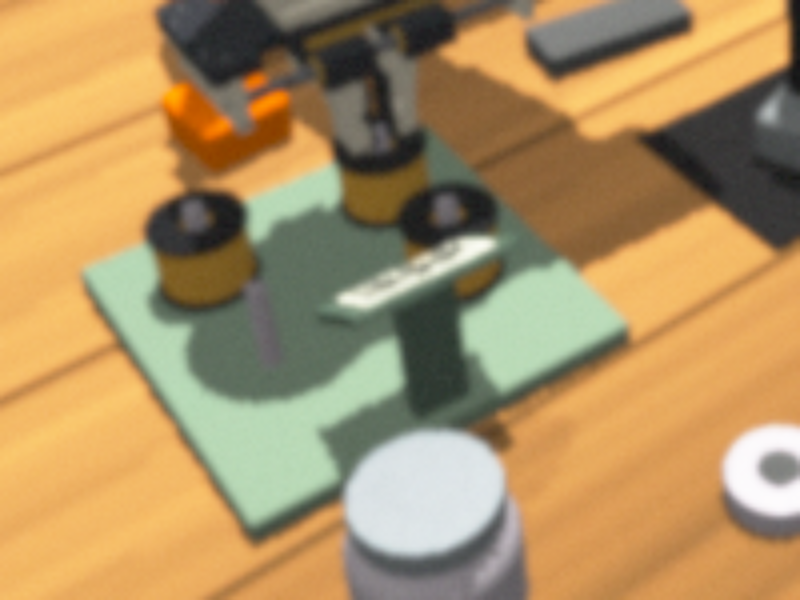

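The fingers seem to have closed on the post above the flange, which suggests the tips are higher than the stated geometry implies. I'll check finger height in the depth image.

```bash
python3 - <<'E'
from h import *
f,W,K,E=cap("scene"); np.save("sW.npy",W); np.save("sF.npy",f)
s=r.get_state(); print(s["tcp_pos"],s["joints"],s["gripper_width"])
# column crop pixel: a1 crop (60+u/4,190+v/4)
for u,v in [(345,100),(345,125),(345,140),(350,150),(360,150),(385,150),(405,120),(405,140),(380,170),(385,200),(200,230),(450,225),(380,130)]:
    print((u,v),W[190+v//4,60+u//4].round(3),f[190+v//4,60+u//4])
E
python3 - <<'E'
import numpy as np
from scipy.spatial.transform import Rotation as Ro
print('top spool region unaffected')
E
```

```text
[ 0.44120616 -0.21774585  0.053775  ] [-3.31207841e+00  1.34856024e+01 -3.40950607e+01  2.00808977e-02
 -4.24217194e+01 -8.96822605e+01] 0.009578790406309882
(345, 100) [ 0.452 -0.236  0.105] [107 120 125]
(345, 125) [ 0.447 -0.236  0.085] [104 116 122]
(345, 140) [ 0.44  -0.235  0.069] [ 93 102 105]
(350, 150) [ 0.437 -0.232  0.06 ] [77 86 90]
(360, 150) [ 0.452 -0.232  0.069] [ 88  97 100]
(385, 150) [ 0.449 -0.216  0.059] [72 72 76]
(405, 120) [ 0.452 -0.202  0.074] [107 119 124]
(405, 140) [ 0.453 -0.204  0.061] [35 35 35]
(380, 170) [ 0.464 -0.227  0.059] [33 40 44]
(385, 200) [ 0.463 -0.228  0.035] [ 32  92 122]
(200, 230) [ 0.447 -0.327  0.061] [69 66 67]
(450, 225) [ 0.531 -0.225  0.059] [61 58 60]
(380, 130) [ 0.444 -0.214  0.07 ] [100  94  97]
top spool region unaffected
```

```bash
python3 -m pendant "[[[0,0,0,0,0,0,1],[0,0,0,0,0,0,1],[0,0,0,0,0,0,1],[0,0,0,0,0,0,1],[0,0,0,0,0,0,1],[0,0,0,0,0,0,1],[0,0,0,0,0,0,1],[0,0,0,0,0,0,1]]]" 25
python3 -m pendant "[[[0,0,0,0,0,0,1],[0,0,0,0,0,0,1],[0,0,0,0,0,0,1],[0,0,0,0,0,0,1],[0,0,0,0,0,0,1],[0,0,0,0,0,0,1],[0,0,0,0,0,0,1],[0,0,0,0,0,0,1]]]" 25
python3 - <<'E'
from h import *
f,W,K,E=cap("scene")
X,Y,Z=[W[...,i] for i in range(3)]
for a,b in((-.285,-.25),(-.187,-.15)):
    m=(abs(X-.441)<.02)&(Y>a)&(Y<b)&(Z>.018)
    print(m.sum(),np.nanpercentile(W[m],[0,5,50,95],axis=0).round(3))
m=(abs(X-.441)<.035)&(abs(Y+.218)<.035)&(Z>.05)&(Z<.08); print(np.nanpercentile(W[m],[5,50,95],axis=0).round(3))
cv2.imwrite("pics/a2.png",cv2.resize(f[150:300,80:280],(800,600)))
E
```

```text
time_s: 7.4
tcp_pos: [0.4412, -0.2175, 0.0538]
eef_rot: [180.0, 0.0, 177.0]
contact_force: [0.4, -0.5, 0.3]
gripper_width: 0.0682
gripper_force: 0.0
time_s: 8.2
tcp_pos: [0.4412, -0.2176, 0.0538]
eef_rot: [-180.0, 0.0, 177.0]
contact_force: [-0.1, -0.5, 0.3]
gripper_width: 0.0879
gripper_force: 0.0
1794 [[ 0.421 -0.285  0.018]
 [ 0.428 -0.276  0.085]
 [ 0.449 -0.263  0.335]
 [ 0.46  -0.256  0.498]]
448 [[ 0.421 -0.187  0.018]
 [ 0.425 -0.178  0.071]
 [ 0.449 -0.167  0.134]
 [ 0.459 -0.152  0.504]]
[[ 0.421 -0.24   0.053]
 [ 0.448 -0.219  0.061]
 [ 0.467 -0.195  0.067]]
```

View pics/a2.png

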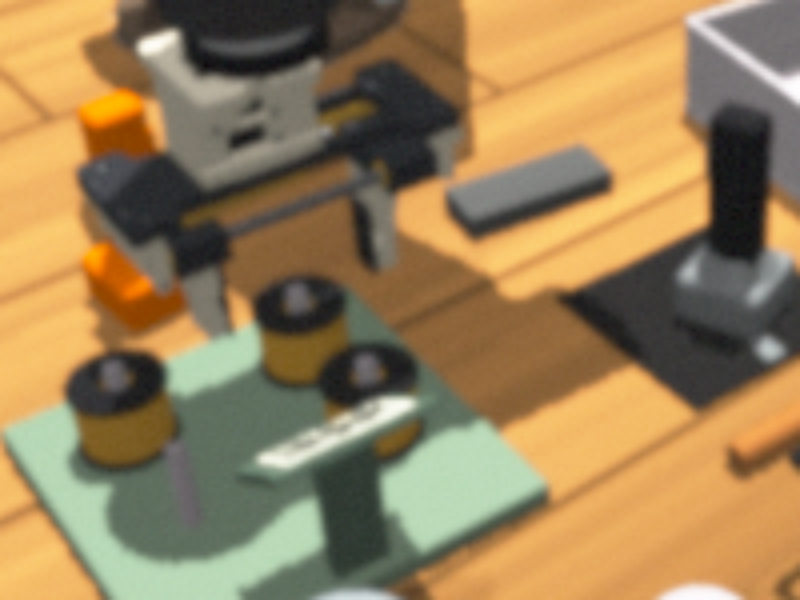

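```bash
python3 - <<'E'
from h import *
f,W,K,E=cap("scene"); 
# a2 px -> (80+u/4,150+v/4); list column down the tips
for u in(216,224): print([ (v,W[150+v//4,80+u//4].round(3).tolist()) for v in range(300,344,4)])
for u in(376,384): print([ (v,W[150+v//4,80+u//4].round(3).tolist()) for v in range(244,284,4)])
E
```

```text
[(300, [0.448, -0.266, 0.09]), (304, [0.449, -0.267, 0.088]), (308, [0.451, -0.268, 0.087]), (312, [0.452, -0.269, 0.085]), (316, [0.451, -0.269, 0.082]), (320, [0.449, -0.269, 0.078]), (324, [0.449, -0.269, 0.075]), (328, [0.45, -0.27, 0.074]), (332, [0.451, -0.271, 0.072]), (336, [0.39, -0.247, 0.018]), (340, [0.391, -0.248, 0.016])]
[(300, [0.45, -0.262, 0.089]), (304, [0.449, -0.262, 0.086]), (308, [0.449, -0.263, 0.084]), (312, [0.451, -0.264, 0.082]), (316, [0.451, -0.264, 0.079]), (320, [0.451, -0.265, 0.077]), (324, [0.446, -0.264, 0.071]), (328, [0.449, -0.265, 0.07]), (332, [0.452, -0.267, 0.07]), (336, [0.392, -0.243, 0.017]), (340, [0.397, -0.245, 0.018])]
[(244, [0.454, -0.168, 0.084]), (248, [0.454, -0.168, 0.081]), (252, [0.454, -0.168, 0.078]), (256, [0.453, -0.168, 0.075]), (260, [0.454, -0.169, 0.073]), (264, [0.453, -0.169, 0.07]), (268, [0.455, -0.17, 0.068]), (272, [0.38, -0.129, 0.002]), (276, [0.382, -0.131, 0.0]), (280, [0.391, -0.136, 0.005])]
[(244, [0.456, -0.163, 0.083]), (248, [0.455, -0.163, 0.08]), (252, [0.456, -0.164, 0.078]), (256, [0.457, -0.165, 0.076]), (260, [0.455, -0.164, 0.072]), (264, [0.454, -0.164, 0.068]), (268, [0.382, -0.124, 0.004]), (272, [0.383, -0.125, 0.002]), (276, [0.388, -0.128, 0.003]), (280, [0.39, -0.129, 0.001])]
```

Measured, the fingertips sit about 14 mm above the reported TCP when open (about 10 mm at spool width), so I have to go roughly 34 mm deeper. I'll correct for that.

```bash
python3 -m pendant "[[[0,0,0.3,0,0,0,1],[0,0,0.3,0,0,0,1],[0,0,0.3,0,0,0,1],[0,0,0.3,0,0,0,1],[0,0,0.25,0,0,0,1],[0,0,0.25,0,0,0,1],[0,0,0,0,0,0,1],[0,0,0,0,0,0,1]]]"
python3 -m pendant "[[[0,0,0,0,0,0,-1],[0,0,0,0,0,0,-1],[0,0,0,0,0,0,-1],[0,0,0,0,0,0,-1],[0,0,0,0,0,0,-1],[0,0,0,0,0,0,-1],[0,0,0,0,0,0,-1],[0,0,0,0,0,0,-1]]]" 25
python3 - <<'E'
from h import *
f,W,K,E=cap("scene"); cv2.imwrite("pics/a3.png",cv2.resize(f[150:300,80:280],(800,600)))
E
```

```text
time_s: 9.1
tcp_pos: [0.4412, -0.2176, 0.0197]
eef_rot: [-180.0, -0.0, 177.0]
contact_force: [0.9, -0.0, 0.6]
gripper_width: 0.0873
gripper_force: 0.0
time_s: 9.9
tcp_pos: [0.4413, -0.2176, 0.0199]
eef_rot: [-180.0, 0.0, 177.0]
contact_force: [0.1, 0.6, 2.2]
gripper_width: 0.0555
gripper_force: 25.0
```

View pics/a3.png

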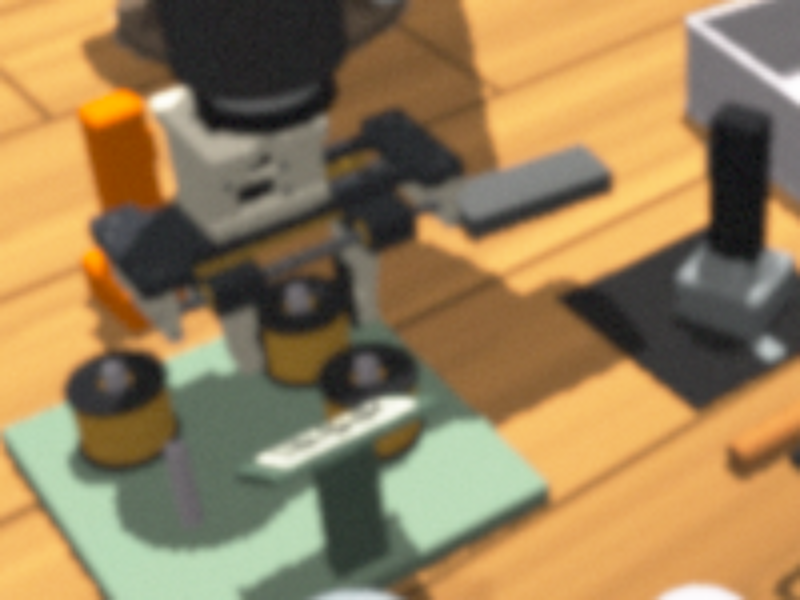

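```bash
python3 -m pendant "[[[0,0,-0.5,0,0,0,-1],[0,0,-1,0,0,0,-1],[0,0,-1,0,0,0,-1],[0,0,-1,0,0,0,-1],[0,0,-1,0,0,0,-1],[0,0,-1,0,0,0,-1],[0,0,-1,0,0,0,-1],[0,0,-1,0,0,0,-1]]]"
python3 - <<'E'
from h import *
f,W,K,E=cap("scene"); s=r.get_state(); t=s["tcp_pos"]; print(t)
X,Y,Z=[W[...,i] for i in range(3)]
for a,b in((-.11,-.09),(-.09,-.07),(-.07,-.05),(-.05,-.03),(-.028,.028),(.03,.05),(.05,.07),(.07,.09),(.09,.11)):
    m=(abs(X-t[0])<.06)&(Y-t[1]>a)&(Y-t[1]<b)&(Z>t[2]-.03)&(Z<t[2]+.2)
    print(a,b,m.sum(),(np.nanpercentile(W[m],[0,2,5,20],axis=0)-t).round(3)[:,2] if m.any() else '', W[m][:,0].min()-t[0] if m.any() else '',W[m][:,0].max()-t[0] if m.any() else '')
E
python3 go.py 172.3 441 -218 180 410 224 180
```

```text
time_s: 10.75
tcp_pos: [0.4407, -0.2174, 0.1709]
eef_rot: [180.0, -0.0, 177.0]
contact_force: [-0.6, 0.7, -1.9]
gripper_width: 0.0553
gripper_force: 25.0
[ 0.44249368 -0.2180453   0.17432896]
-0.11 -0.09 134 [0.098 0.099 0.1   0.106] -0.03968230712745857 0.0341167097080981
-0.09 -0.07 416 [0.073 0.076 0.078 0.086] -0.04537365047054448 0.03713563018363264
-0.07 -0.05 343 [0.07  0.076 0.08  0.089] -0.043157891818294436 0.03812213466464848
-0.05 -0.03 1095 [0.01  0.017 0.026 0.085] -0.04302649160606875 0.03801064160803008
-0.028 0.028 1967 [-0.007 -0.003  0.002  0.031] -0.038946966971219577 0.040853138710950754
0.03 0.05 534 [0.009 0.014 0.018 0.043] -0.022626268621338375 0.04261679149255038
0.05 0.07 265 [0.047 0.079 0.083 0.097] -0.02488494789260587 0.04324100504796391
0.07 0.09 345 [0.073 0.077 0.079 0.088] -0.03573744991911204 0.04467997282685088
0.09 0.11 77 [0.098 0.099 0.101 0.115] -0.035953827715870246 0.04340779536501077
rot [-0.01  0.06  1.19]
to [ 0.441 -0.218  0.18 ] shift [ 0.07 -0.01 -0.28]
to [0.41  0.224 0.18 ] shift [ 4.5  21.69  0.  ]
```

```bash
python3 -m pendant "[[[0,0,-0.2,0,0,0.4,-1],[0,0,-0.08,0,0,0.4,-1],[0,0,0,0,0,0.4,-1],[0.2,1,0,0,0,0,-1],[0.2,1,0,0,0,0,-1],[0.2,1,0,0,0,0,-1],[0.2,1,0,0,0,0,-1],[0.2,1,0,0,0,0,-1]]]"
python3 -m pendant "[[[0.2,1,0,0,0,0,-1],[0.2,1,0,0,0,0,-1],[0.2,1,0,0,0,0,-1],[0.2,1,0,0,0,0,-1],[0.2,1,0,0,0,0,-1],[0.2,1,0,0,0,0,-1],[0.2,1,0,0,0,0,-1],[0.2,1,0,0,0,0,-1]]]"
python3 -m pendant "[[[0.2,1,0,0,0,0,-1],[0.2,1,0,0,0,0,-1],[0.2,1,0,0,0,0,-1],[0.2,1,0,0,0,0,-1],[0.2,1,0,0,0,0,-1],[0.2,1,0,0,0,0,-1],[0.2,1,0,0,0,0,-1],[0.2,1,0,0,0,0,-1]]]"
python3 go.py 172.3 410 224 180 410 224 15
```

```text
time_s: 11.6
tcp_pos: [0.4342, -0.1151, 0.1744]
eef_rot: [-180.0, -0.1, 172.1]
contact_force: [0.7, 1.2, -2.2]
gripper_width: 0.0555
gripper_force: 25.0
time_s: 12.4
tcp_pos: [0.4243, 0.0477, 0.1746]
eef_rot: [-179.9, -0.1, 172.1]
contact_force: [0.2, -0.1, -1.6]
gripper_width: 0.0555
gripper_force: 25.0
time_s: 13.2
tcp_pos: [0.4143, 0.2104, 0.1744]
eef_rot: [-179.9, -0.1, 172.1]
contact_force: [0.8, 0.7, -2.8]
gripper_width: 0.0551
gripper_force: 25.0
rot [-0.02 -0.02 -0.04]
to [0.41  0.224 0.18 ] shift [ 0.31  0.64 -0.28]
to [0.41  0.224 0.015] shift [-0.   -0.    8.25]
```

```bash
python3 -m pendant "[[[0.3,0.65,0,0,0,0,-1],[0,0,0.3,0,0,0,-1],[0,0,1,0,0,0,-1],[0,0,1,0,0,0,-1],[0,0,1,0,0,0,-1],[0,0,1,0,0,0,-1],[0,0,1,0,0,0,-1],[0,0,1,0,0,0,-1]]]"
python3 -m pendant "[[[0,0,0.6,0,0,0,-1],[0,0,0.5,0,0,0,-1],[0,0,0.3,0,0,0,-1],[0,0,0.25,0,0,0,-1],[0,0,0,0,0,0,-1],[0,0,0,0,0,0,-1],[0,0,0,0,0,0,0.5],[0,0,0,0,0,0,0.5]]]"
python3 go.py 172.3 410 224 15
```

```text
time_s: 14.0
tcp_pos: [0.4103, 0.2226, 0.0481]
eef_rot: [-180.0, -0.0, 172.2]
contact_force: [-0.6, -0.4, -2.7]
gripper_width: 0.055
gripper_force: 25.0
time_s: 14.8
tcp_pos: [0.4111, 0.2241, 0.017]
eef_rot: [179.9, 0.0, 172.2]
contact_force: [-0.3, -0.3, -0.7]
gripper_width: 0.0639
gripper_force: 0.0
rot [ 0.02  0.01 -0.02]
to [0.41  0.224 0.015] shift [ 0.05 -0.01  0.1 ]
```

```bash
python3 -m pendant "[[[0,0,0,0,0,0,0.5],[0,0,-1,0,0,0,0.5],[0,0,-1,0,0,0,0.5],[0,0,-1,0,0,0,0.5],[0,0,-1,0,0,0,0.5],[0,0,-1,0,0,0,1],[0,0,-1,0,0,0,1],[0,0,-1,0,0,0,1]]]"
python3 -m pendant "[[[0,0,-0.5,0,0,-0.4,1],[0,0,-0.2,0,0,-0.4,1],[0,0,0,0,0,-0.4,1],[0,0,0,0,0,0,1],[0,0,0,0,0,0,1],[0,0,0,0,0,0,1],[0,0,0,0,0,0,1],[0,0,0,0,0,0,1]]]"
python3 go.py 177 520 -221 180 520 -221 20
```

```text
time_s: 15.6
tcp_pos: [0.4107, 0.2236, 0.1576]
eef_rot: [180.0, 0.0, 172.2]
contact_force: [0.0, 0.5, -0.2]
gripper_width: 0.0837
gripper_force: 0.0
time_s: 16.4
tcp_pos: [0.4107, 0.2236, 0.1701]
eef_rot: [-180.0, -0.0, 177.0]
contact_force: [0.2, -0.5, -0.3]
gripper_width: 0.0878
gripper_force: 0.0
rot [-0.01 -0.    0.  ]
to [ 0.52  -0.221  0.18 ] shift [ -6.62 -21.91  -0.49]
to [ 0.52  -0.221  0.02 ] shift [ 0. -0.  8.]
```

```bash
python3 -m pendant "[[[-0.3,-1,0,0,0,0,1],[-0.3,-1,0,0,0,0,1],[-0.3,-1,0,0,0,0,1],[-0.3,-1,0,0,0,0,1],[-0.3,-1,0,0,0,0,1],[-0.3,-1,0,0,0,0,1],[-0.3,-1,0,0,0,0,1],[-0.3,-1,0,0,0,0,1]]]"
python3 -m pendant "[[[-0.3,-1,0,0,0,0,1],[-0.3,-1,0,0,0,0,1],[-0.3,-1,0,0,0,0,1],[-0.3,-1,0,0,0,0,1],[-0.3,-1,0,0,0,0,1],[-0.3,-1,0,0,0,0,1],[-0.3,-1,0,0,0,0,1],[-0.3,-1,0,0,0,0,1]]]"
python3 -m pendant "[[[-0.3,-1,0,0,0,0,1],[-0.3,-1,0,0,0,0,1],[-0.3,-1,0,0,0,0,1],[-0.3,-1,0,0,0,0,1],[-0.3,-1,0,0,0,0,1],[-0.3,-0.95,0,0,0,0,1],[0,0,0,0,0,0,1],[0,0,0,0,0,0,1]]]"
python3 go.py 177 520 -221 180 520 -221 20
```

```text
time_s: 17.2
tcp_pos: [0.4504, 0.0605, 0.1704]
eef_rot: [180.0, 0.0, 177.0]
contact_force: [-0.3, 0.4, 0.6]
gripper_width: 0.0876
gripper_force: 0.0
time_s: 18.0
tcp_pos: [0.4901, -0.1018, 0.1703]
eef_rot: [180.0, 0.0, 177.0]
contact_force: [-0.2, 0.1, 0.6]
gripper_width: 0.0876
gripper_force: 0.0
time_s: 18.8
tcp_pos: [0.5194, -0.2219, 0.1699]
eef_rot: [180.0, -0.0, 176.9]
contact_force: [0.2, 0.4, -0.7]
gripper_width: 0.0875
gripper_force: 0.0
rot [ 0.   -0.01 -0.01]
to [ 0.52  -0.221  0.18 ] shift [-0.03  0.05 -0.5 ]
to [ 0.52  -0.221  0.02 ] shift [ 0. -0.  8.]
```

```bash
python3 -m pendant "[[[0,0.04,1,0,0,0,1],[0,0,1,0,0,0,1],[0,0,1,0,0,0,1],[0,0,1,0,0,0,1],[0,0,1,0,0,0,1],[0,0,1,0,0,0,1],[0,0,0.8,0,0,0,1],[0,0,0.4,0,0,0,1]]]"
python3 -m pendant "[[[0,0,0.3,0,0,0,1],[0,0,0,0,0,0,-1],[0,0,0,0,0,0,-1],[0,0,0,0,0,0,-1],[0,0,0,0,0,0,-1],[0,0,0,0,0,0,-1],[0,0,0,0,0,0,-1],[0,0,0,0,0,0,-1]]]" 25
python3 -m pendant "[[[0,0,0,0,0,0,-1],[0,0,0,0,0,0,-1],[0,0,-1,0,0,0,-1],[0,0,-1,0,0,0,-1],[0,0,-1,0,0,0,-1],[0,0,-1,0,0,0,-1],[0,0,-1,0,0,0,-1],[0,0,-1,0,0,0,-1]]]"
python3 -m pendant "[[[0,0,-1,0,0,0,-1],[0,0,-0.8,0,0,0,-1],[0,0,0,0,0,0.4,-1],[0,0,0,0,0,0.4,-1],[0,0,0,0,0,0.4,-1],[0,0,0,0,0,0,-1],[0,0,0,0,0,0,-1],[0,0,0,0,0,0,-1]]]"
python3 go.py 172.3 425 333 180 425 333 17
```

```text
time_s: 19.6
tcp_pos: [0.5188, -0.22, 0.0251]
eef_rot: [180.0, -0.1, 177.1]
contact_force: [1.0, -0.6, -1.0]
gripper_width: 0.0875
gripper_force: 0.0
time_s: 20.4
tcp_pos: [0.5201, -0.221, 0.0209]
eef_rot: [-180.0, 0.0, 177.0]
contact_force: [-0.7, 0.6, 5.5]
gripper_width: 0.0564
gripper_force: 25.0
time_s: 21.2
tcp_pos: [0.519, -0.2206, 0.1405]
eef_rot: [180.0, -0.1, 177.0]
contact_force: [-0.1, 0.1, -2.3]
gripper_width: 0.0565
gripper_force: 25.0
time_s: 22.0
tcp_pos: [0.5195, -0.2208, 0.1758]
eef_rot: [-180.0, -0.1, 172.2]
contact_force: [-0.4, 0.4, -2.3]
gripper_width: 0.0563
gripper_force: 25.0
rot [-0.   -0.01 -0.02]
to [0.425 0.333 0.18 ] shift [ 8.39 26.81 -0.21]
to [0.425 0.333 0.017] shift [-0.   -0.    8.15]
```

```bash
python3 -m pendant "[[[0.31,1,0,0,0,0,-1],[0.31,1,0,0,0,0,-1],[0.31,1,0,0,0,0,-1],[0.31,1,0,0,0,0,-1],[0.31,1,0,0,0,0,-1],[0.31,1,0,0,0,0,-1],[0.31,1,0,0,0,0,-1],[0.31,1,0,0,0,0,-1]]]"
python3 -m pendant "[[[0.31,1,0,0,0,0,-1],[0.31,1,0,0,0,0,-1],[0.31,1,0,0,0,0,-1],[0.31,1,0,0,0,0,-1],[0.31,1,0,0,0,0,-1],[0.31,1,0,0,0,0,-1],[0.31,1,0,0,0,0,-1],[0.31,1,0,0,0,0,-1]]]"
python3 -m pendant "[[[0.31,1,0,0,0,0,-1],[0.31,1,0,0,0,0,-1],[0.31,1,0,0,0,0,-1],[0.31,1,0,0,0,0,-1],[0.31,1,0,0,0,0,-1],[0.31,1,0,0,0,0,-1],[0.31,1,0,0,0,0,-1],[0.31,1,0,0,0,0,-1]]]"
python3 -m pendant "[[[0.31,1,0,0,0,0,-1],[0.31,1,0,0,0,0,-1],[0.31,0.8,0,0,0,0,-1],[0,0,0,0,0,0,-1],[0,0,0,0,0,0,-1],[0,0,0,0,0,0,-1],[0,0,0,0,0,0,-1],[0,0,0,0,0,0,-1]]]"
python3 go.py 172.3 425 333 180 425 333 17
```

```text
time_s: 22.8
tcp_pos: [0.492, -0.0548, 0.1764]
eef_rot: [180.0, 0.0, 172.2]
contact_force: [0.1, 1.1, -3.2]
gripper_width: 0.0562
gripper_force: 25.0
time_s: 23.6
tcp_pos: [0.4645, 0.1105, 0.1764]
eef_rot: [180.0, 0.0, 172.2]
contact_force: [0.1, -0.5, -2.6]
gripper_width: 0.0561
gripper_force: 25.0
time_s: 24.4
tcp_pos: [0.4371, 0.2758, 0.1764]
eef_rot: [180.0, 0.0, 172.2]
contact_force: [1.2, 0.7, -1.2]
gripper_width: 0.0564
gripper_force: 25.0
time_s: 25.2
tcp_pos: [0.4266, 0.3324, 0.1765]
eef_rot: [180.0, 0.0, 172.2]
contact_force: [0.2, 0.2, -1.2]
gripper_width: 0.0563
gripper_force: 25.0
rot [ 0.    0.   -0.03]
to [0.425 0.333 0.18 ] shift [ 0.08  0.02 -0.18]
to [0.425 0.333 0.017] shift [-0.   -0.    8.15]
```

```bash
python3 -m pendant "[[[0.08,0,1,0,0,0,-1],[0,0,1,0,0,0,-1],[0,0,1,0,0,0,-1],[0,0,1,0,0,0,-1],[0,0,1,0,0,0,-1],[0,0,1,0,0,0,-1],[0,0,0.8,0,0,0,-1],[0,0,0.6,0,0,0,-1]]]"
python3 -m pendant "[[[0,0,0.3,0,0,0,-1],[0,0,0.26,0,0,0,-1],[0,0,0,0,0,0,-1],[0,0,0,0,0,0,-1],[0,0,0,0,0,0,0.5],[0,0,0,0,0,0,0.5],[0,0,0,0,0,0,0.5],[0,0,-0.5,0,0,0,0.5]]]"
python3 -m pendant "[[[0,0,-1,0,0,0,0.5],[0,0,-1,0,0,0,0.5],[0,0,-1,0,0,0,0.5],[0,0,-1,0,0,0,1],[0,0,-1,0,0,0,1],[0,0,-1,0,0,0,1],[0,0,-1,0,0,0,1],[0,0,-0.5,0,0,0,1]]]"
python3 -m pendant "[[[0,0,0,0,0,-0.4,1],[0,0,0,0,0,-0.4,1],[0,0,0,0,0,-0.4,1],[0,0,0,0,0,0,1],[0,0,0,0,0,0,1],[0,0,0,0,0,0,1],[0,0,0,0,0,0,1],[0,0,0,0,0,0,1]]]"
python3 go.py 177 434 -327 180 434 -327 20; python3 - <<'E'
from h import *
f,W,K,E=cap("top"); cv2.imwrite("pics/b1.png",cv2.resize(f,(800,600)))
E
```

```text
time_s: 26.0
tcp_pos: [0.4249, 0.3326, 0.0274]
eef_rot: [-180.0, -0.0, 172.2]
contact_force: [0.5, -0.0, -2.1]
gripper_width: 0.0562
gripper_force: 25.0
time_s: 26.8
tcp_pos: [0.4244, 0.3325, 0.0267]
eef_rot: [-179.9, -0.0, 172.2]
contact_force: [-0.0, 0.3, -0.3]
gripper_width: 0.0658
gripper_force: 0.0
time_s: 27.6
tcp_pos: [0.4254, 0.3337, 0.1799]
eef_rot: [179.8, 0.1, 172.2]
contact_force: [-0.1, 0.6, -0.6]
gripper_width: 0.0874
gripper_force: 0.0
time_s: 28.4
tcp_pos: [0.4249, 0.3331, 0.1771]
eef_rot: [-180.0, -0.0, 177.0]
contact_force: [0.2, 0.0, 0.7]
gripper_width: 0.0875
gripper_force: 0.0
rot [-0. -0.  0.]
to [ 0.434 -0.327  0.18 ] shift [ -2.18 -32.94  -0.15]
to [ 0.434 -0.327  0.02 ] shift [ 0. -0.  8.]
```

View pics/b1.png

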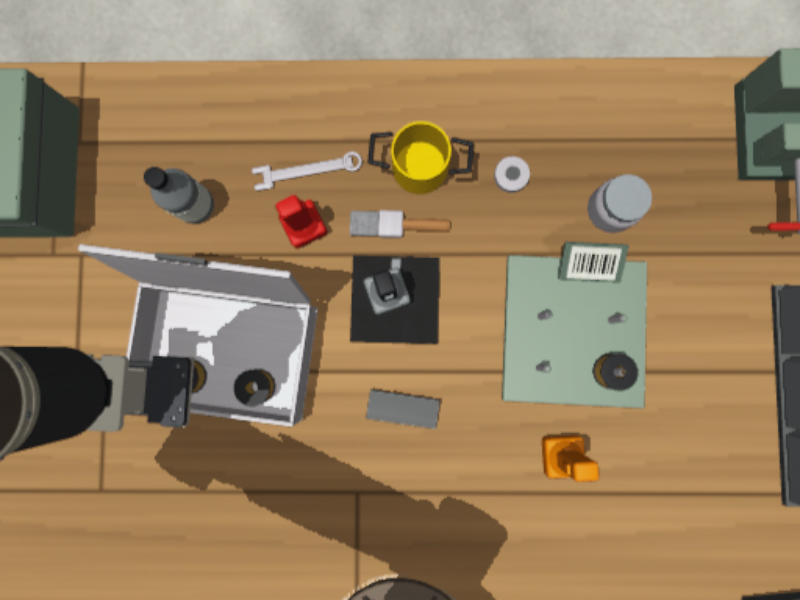

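```bash
python3 -m pendant "[[[-0.07,-1,0,0,0,0,1],[-0.07,-1,0,0,0,0,1],[-0.07,-1,0,0,0,0,1],[-0.07,-1,0,0,0,0,1],[-0.07,-1,0,0,0,0,1],[-0.07,-1,0,0,0,0,1],[-0.07,-1,0,0,0,0,1],[-0.07,-1,0,0,0,0,1]]]"
python3 -m pendant "[[[-0.07,-1,0,0,0,0,1],[-0.07,-1,0,0,0,0,1],[-0.07,-1,0,0,0,0,1],[-0.07,-1,0,0,0,0,1],[-0.07,-1,0,0,0,0,1],[-0.07,-1,0,0,0,0,1],[-0.07,-1,0,0,0,0,1],[-0.07,-1,0,0,0,0,1]]]"
python3 -m pendant "[[[-0.07,-1,0,0,0,0,1],[-0.07,-1,0,0,0,0,1],[-0.07,-1,0,0,0,0,1],[-0.07,-1,0,0,0,0,1],[-0.07,-1,0,0,0,0,1],[-0.07,-1,0,0,0,0,1],[-0.07,-1,0,0,0,0,1],[-0.07,-1,0,0,0,0,1]]]"
python3 -m pendant "[[[-0.06,-1,0,0,0,0,1],[-0.06,-1,0,0,0,0,1],[-0.06,-1,0,0,0,0,1],[-0.06,-1,0,0,0,0,1],[-0.06,-1,0,0,0,0,1],[-0.06,-1,0,0,0,0,1],[-0.06,-1,0,0,0,0,1],[-0.06,-1,0,0,0,0,1]]]"
python3 -m pendant "[[[0,-0.6,0,0,0,0,1],[0,-0.3,0,0,0,0,1],[0,0,0,0,0,0,1],[0,0,0,0,0,0,1],[0,0,0,0,0,0,1],[0,0,0,0,0,0,1],[0,0,0,0,0,0,1],[0,0,0,0,0,0,1]]]"
python3 go.py 177 434 -327 180 434 -327 20
```

```text
time_s: 29.25
tcp_pos: [0.4277, 0.171, 0.1773]
eef_rot: [180.0, 0.0, 177.0]
contact_force: [0.1, 0.6, 0.4]
gripper_width: 0.0878
gripper_force: 0.0
time_s: 30.05
tcp_pos: [0.4302, 0.0107, 0.1773]
eef_rot: [180.0, 0.0, 177.0]
contact_force: [1.1, -0.1, 0.3]
gripper_width: 0.0876
gripper_force: 0.0
time_s: 30.85
tcp_pos: [0.4327, -0.1496, 0.1773]
eef_rot: [180.0, 0.0, 177.0]
contact_force: [0.6, -0.3, -0.0]
gripper_width: 0.0874
gripper_force: 0.0
time_s: 31.65
tcp_pos: [0.4337, -0.3098, 0.1772]
eef_rot: [180.0, 0.0, 177.0]
contact_force: [0.8, 0.4, 0.1]
gripper_width: 0.0875
gripper_force: 0.0
time_s: 32.45
tcp_pos: [0.4339, -0.326, 0.1772]
eef_rot: [-180.0, 0.0, 177.0]
contact_force: [0.4, -0.2, -0.1]
gripper_width: 0.0877
gripper_force: 0.0
rot [-0.    0.    0.01]
to [ 0.434 -0.327  0.18 ] shift [-0.01 -0.05 -0.14]
to [ 0.434 -0.327  0.02 ] shift [ 0. -0.  8.]
```

```bash
python3 -m pendant "[[[0,-0.05,1,0,0,0,1],[0,0,1,0,0,0,1],[0,0,1,0,0,0,1],[0,0,1,0,0,0,1],[0,0,1,0,0,0,1],[0,0,1,0,0,0,1],[0,0,1,0,0,0,1],[0,0,0.6,0,0,0,1]]]"
python3 -m pendant "[[[0,0,0.26,0,0,0,1],[0,0,0,0,0,0,-1],[0,0,0,0,0,0,-1],[0,0,0,0,0,0,-1],[0,0,0,0,0,0,-1],[0,0,0,0,0,0,-1],[0,0,0,0,0,0,-1],[0,0,0,0,0,0,-1]]]" 25
python3 -m pendant "[[[0,0,0,0,0,0,-1],[0,0,0,0,0,0,-1],[0,0,-1,0,0,0,-1],[0,0,-1,0,0,0,-1],[0,0,-1,0,0,0,-1],[0,0,-1,0,0,0,-1],[0,0,-1,0,0,0,-1],[0,0,-1,0,0,0,-1]]]"
python3 -m pendant "[[[0,0,-1,0,0,0,-1],[0,0,-1,0,0,0,-1],[0,0,0,0,0,0.4,-1],[0,0,0,0,0,0.4,-1],[0,0,0,0,0,0.4,-1],[0,0,0,0,0,0,-1],[0,0,0,0,0,0,-1],[0,0,0,0,0,0,-1]]]"
python3 go.py 172.3 434 268 180 494 268 180 494 268 17
```

```text
time_s: 33.25
tcp_pos: [0.4331, -0.3269, 0.0238]
eef_rot: [180.0, -0.1, 177.0]
contact_force: [0.9, 0.1, -0.0]
gripper_width: 0.0872
gripper_force: 0.0
time_s: 34.05
tcp_pos: [0.4341, -0.3274, 0.0206]
eef_rot: [-180.0, 0.0, 177.0]
contact_force: [-0.8, 1.4, 6.2]
gripper_width: 0.056
gripper_force: 25.0
time_s: 34.85
tcp_pos: [0.4331, -0.3269, 0.1403]
eef_rot: [180.0, -0.1, 177.0]
contact_force: [1.1, 0.6, -1.0]
gripper_width: 0.0556
gripper_force: 25.0
time_s: 35.65
tcp_pos: [0.4335, -0.3272, 0.1794]
eef_rot: [180.0, -0.1, 172.2]
contact_force: [0.4, 0.2, -1.8]
gripper_width: 0.0561
gripper_force: 25.0
rot [ 0.   -0.01 -0.02]
to [0.434 0.268 0.18 ] shift [ 3.96 29.49 -0.03]
to [0.494 0.268 0.18 ] shift [-2.97  0.4   0.  ]
to [0.494 0.268 0.017] shift [-0.   -0.    8.15]
```

```bash
python3 -m pendant "[[[0.13,1,0,0,0,0,-1],[0.13,1,0,0,0,0,-1],[0.13,1,0,0,0,0,-1],[0.13,1,0,0,0,0,-1],[0.13,1,0,0,0,0,-1],[0.13,1,0,0,0,0,-1],[0.13,1,0,0,0,0,-1],[0.13,1,0,0,0,0,-1]]]"
python3 -m pendant "[[[0.13,1,0,0,0,0,-1],[0.13,1,0,0,0,0,-1],[0.13,1,0,0,0,0,-1],[0.13,1,0,0,0,0,-1],[0.13,1,0,0,0,0,-1],[0.13,1,0,0,0,0,-1],[0.13,1,0,0,0,0,-1],[0.13,1,0,0,0,0,-1]]]"
python3 -m pendant "[[[0.13,1,0,0,0,0,-1],[0.13,1,0,0,0,0,-1],[0.13,1,0,0,0,0,-1],[0.13,1,0,0,0,0,-1],[0.13,1,0,0,0,0,-1],[0.13,1,0,0,0,0,-1],[0.13,1,0,0,0,0,-1],[0.13,1,0,0,0,0,-1]]]"
python3 -m pendant "[[[0.13,1,0,0,0,0,-1],[0.13,1,0,0,0,0,-1],[0.13,1,0,0,0,0,-1],[0.13,1,0,0,0,0,-1],[0.13,1,0,0,0,0,-1],[0.13,0.6,0,0,0,0,-1],[0,0,0,0,0,0,-1],[0,0,0,0,0,0,-1]]]"
python3 go.py 172.3 494 268 180 494 268 17
```

```text
time_s: 36.45
tcp_pos: [0.4347, -0.1651, 0.1799]
eef_rot: [180.0, 0.0, 172.2]
contact_force: [0.6, -0.1, -1.9]
gripper_width: 0.0555
gripper_force: 25.0
time_s: 37.25
tcp_pos: [0.4358, -0.0037, 0.18]
eef_rot: [180.0, 0.0, 172.2]
contact_force: [-0.1, 0.3, -3.1]
gripper_width: 0.0556
gripper_force: 25.0
time_s: 38.05
tcp_pos: [0.4368, 0.1576, 0.1799]
eef_rot: [180.0, 0.0, 172.2]
contact_force: [0.2, -0.7, -1.4]
gripper_width: 0.0558
gripper_force: 25.0
time_s: 38.85
tcp_pos: [0.4363, 0.2699, 0.1797]
eef_rot: [-180.0, -0.0, 172.2]
contact_force: [-0.2, 0.6, -2.1]
gripper_width: 0.0558
gripper_force: 25.0
rot [-0.01 -0.01 -0.01]
to [0.494 0.268 0.18 ] shift [-2.87  0.29 -0.02]
to [0.494 0.268 0.017] shift [-0.   -0.    8.15]
```

```bash
python3 -m pendant "[[[-0.7,0.1,0,0,0,0,-1],[-0.7,0.1,0,0,0,0,-1],[-0.7,0.1,0,0,0,0,-1],[-0.77,0,0,0,0,0,-1],[0,0,0.5,0,0,0,-1],[0,0,1,0,0,0,-1],[0,0,1,0,0,0,-1],[0,0,1,0,0,0,-1]]]"
python3 -m pendant "[[[0,0,1,0,0,0,-1],[0,0,1,0,0,0,-1],[0,0,1,0,0,0,-1],[0,0,0.6,0,0,0,-1],[0,0,0.4,0,0,0,-1],[0,0,0.3,0,0,0,-1],[0,0,0,0,0,0,-1],[0,0,0,0,0,0,-1]]]"
python3 go.py 172.3 494 268 17
python3 - <<'E'
from h import *
print(np.round(r.get_state()["joints"],1))
f,W,K,E=cap("scene"); cv2.imwrite("pics/b2.png",cv2.resize(f[50:260,190:470],(800,600)))
E
```

```text
time_s: 39.65
tcp_pos: [0.4943, 0.2674, 0.1086]
eef_rot: [-180.0, -0.0, 172.2]
contact_force: [-0.0, 0.1, -2.6]
gripper_width: 0.0557
gripper_force: 25.0
time_s: 40.45
tcp_pos: [0.4946, 0.2683, 0.0245]
eef_rot: [180.0, 0.0, 172.2]
contact_force: [0.6, -0.2, -1.5]
gripper_width: 0.0558
gripper_force: 25.0
rot [ 0.01  0.01 -0.02]
to [0.494 0.268 0.017] shift [ 0.03 -0.02  0.37]
[  48.4   21.5  -26.8    0.   -41.6 -146.2]
```

View pics/b2.png

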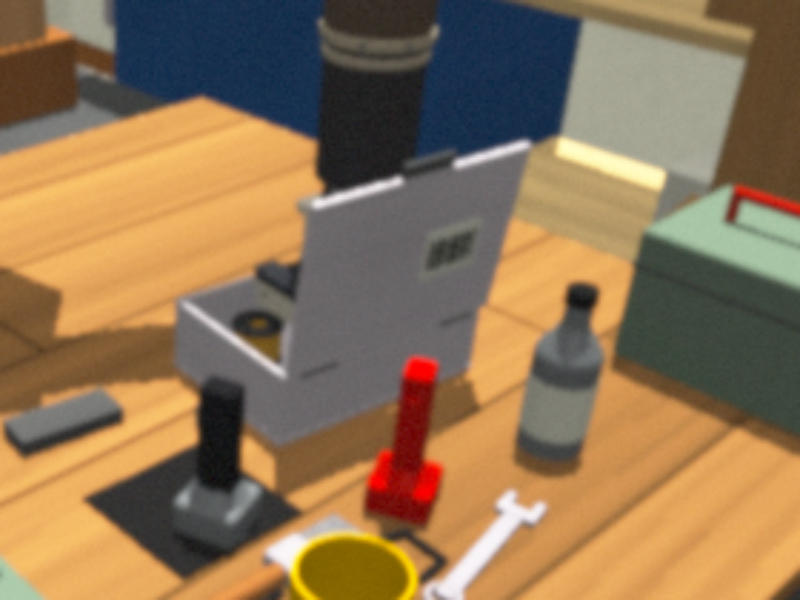

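```bash
python3 -m pendant "[[[0,0,0.37,0,0,0,-1],[0,0,0,0,0,0,-1],[0,0,0,0,0,0,0.5],[0,0,0,0,0,0,0.5],[0,0,0,0,0,0,0.5],[0,0,-0.5,0,0,0,0.5],[0,0,-1,0,0,0,0.5],[0,0,-1,0,0,0,0.5]]]"
python3 -m pendant "[[[0,0,-1,0,0,0,0.5],[0,0,-1,0,0,0,0.5],[0,0,-1,0,0,0,0.5],[0,0,-1,0,0,0,-1],[0,0,-1,0,0,0,-1],[0,0,-1,0,0,0,-1],[0,0,-1,0,0,0,-1],[0,0,-1,0,0,0,-1]]]" 10
python3 -m pendant "[[[0,0,-1,0,0,0,-1],[0,0,-1,0,0,0,-1],[0,0,-1,0,0,0,-1],[0,0,-1,0,0,0,-1],[0,0,-0.5,0,0,0,-1],[0,0,0,0,0,0,-1],[0,0,0,0,0,0,-1],[0,0,0,0,0,0,-1]]]"
python3 go.py 172.3 625 250 310 625 250 216
python3 - <<'E'
from h import *
f,W,K,E=cap("top"); cv2.imwrite("pics/b3.png",cv2.resize(f[130:290,50:260],(800,600)))
E
```

```text
time_s: 41.3
tcp_pos: [0.4943, 0.2679, 0.0677]
eef_rot: [-180.0, -0.0, 172.2]
contact_force: [0.6, -0.6, -0.1]
gripper_width: 0.0659
gripper_force: 0.0
time_s: 42.1
tcp_pos: [0.4942, 0.2679, 0.2285]
eef_rot: [180.0, 0.0, 172.2]
contact_force: [0.1, -0.0, 0.3]
gripper_width: 0.0314
gripper_force: 0.0
time_s: 42.9
tcp_pos: [0.4938, 0.2677, 0.3154]
eef_rot: [-179.9, -0.1, 172.2]
contact_force: [0.4, 1.1, 0.9]
gripper_width: 0.0005
gripper_force: 0.0
rot [-0.02 -0.02 -0.02]
to [0.625 0.25  0.31 ] shift [-6.62  0.    0.27]
to [0.625 0.25  0.216] shift [-0.  -0.   4.7]
```

View pics/b3.png

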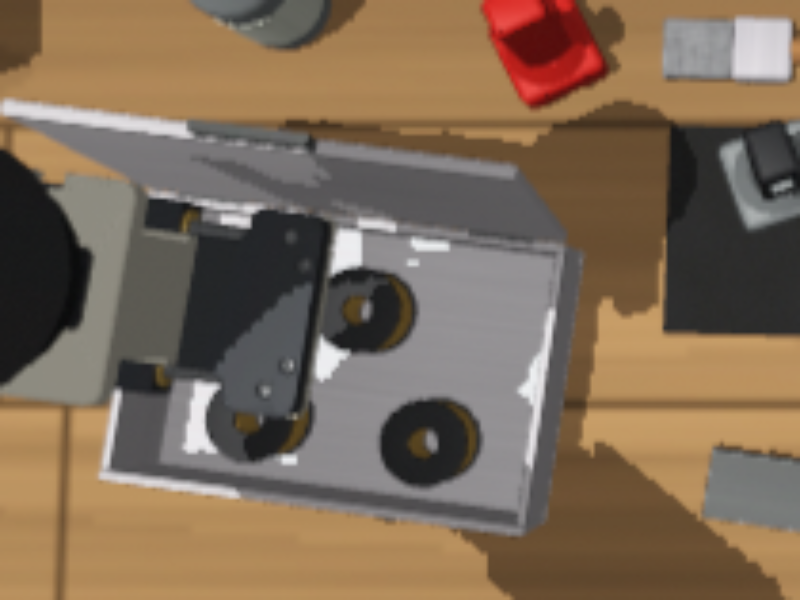

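All three spools lie flat in the case. Next I'll go behind the lid to close it.

```bash
python3 -m pendant "[[[-0.83,0,0,0,0,0,-1],[-0.83,0,0,0,0,0,-1],[-0.83,0,0,0,0,0,-1],[-0.83,0,0,0,0,0,-1],[-0.83,0,0,0,0,0,-1],[-0.83,0,0,0,0,0,-1],[-0.83,0,0,0,0,0,-1],[-0.83,0,0,0,0,0,-1]]]"
python3 -m pendant "[[[0,0,1,0,0,0,-1],[0,0,1,0,0,0,-1],[0,0,1,0,0,0,-1],[0,0,1,0,0,0,-1],[0,0,0.9,0,0,0,-1],[0,0,0,0,0,0,-1],[0,0,0,0,0,0,-1],[0,0,0,0,0,0,-1]]]"
python3 -m pendant "[[[0.5,0,0,0,0,0,-1],[0.5,0,0,0,0,0,-1],[0.5,0,0,0,0,0,-1],[0.5,0,0,0,0,0,-1],[0.5,0,0,0,0,0,-1],[0.5,0,0,0,0,0,-1],[0.25,0,0,0,0,0,-1],[0,0,0,0,0,0,-1]]]"
python3 go.py 172.3 625 250 216
```

```text
time_s: 43.75
tcp_pos: [0.6278, 0.2493, 0.3156]
eef_rot: [-180.0, -0.0, 172.2]
contact_force: [-0.3, -0.5, 0.1]
gripper_width: 0.0006
gripper_force: 0.0
time_s: 44.55
tcp_pos: [0.6269, 0.2501, 0.2196]
eef_rot: [180.0, 0.1, 172.2]
contact_force: [0.7, 0.6, 0.3]
gripper_width: 0.0004
gripper_force: 0.0
time_s: 45.35
tcp_pos: [0.5605, 0.2591, 0.2188]
eef_rot: [180.0, -0.0, 172.2]
contact_force: [0.7, 0.3, -0.0]
gripper_width: 0.0003
gripper_force: 0.1
rot [ 0.01 -0.   -0.01]
to [0.625 0.25  0.216] shift [-3.26 -0.02  0.14]
```

```bash
python3 -m pendant "[[[0.5,0,0,0,0,0,-1],[0.5,0,0,0,0,0,-1],[0.5,0,0,0,0,0,-1],[0.5,0,0,0,0,0,-1],[0.5,0,0,0,0,0,-1],[0.5,0,0,0,0,0,-1],[0.5,0,0,0,0,0,-1],[0.5,0,0,0,0,0,-1]]]"
python3 - <<'E'
from h import *
f,W,K,E=cap("scene"); cv2.imwrite("pics/b4.png",cv2.resize(f[50:260,190:470],(800,600)))
E
```

```text
time_s: 46.15
tcp_pos: [0.4813, 0.2698, 0.2187]
eef_rot: [180.0, 0.0, 172.2]
contact_force: [3.0, -0.3, 0.6]
gripper_width: 0.0006
gripper_force: 1.1
```

View pics/b4.png

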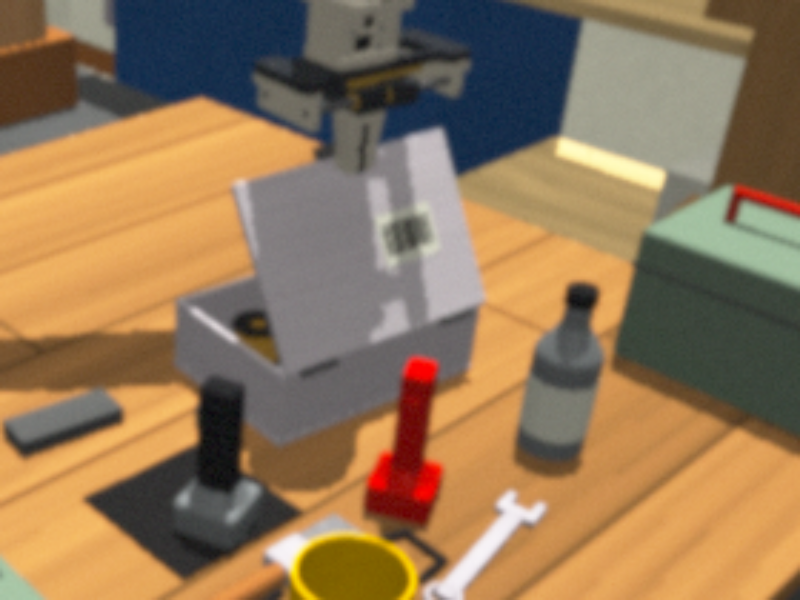

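```bash
python3 -m pendant "[[[0.5,0,0.4,0,0,0,-1],[0.5,0,0.4,0,0,0,-1],[0.5,0,0.45,0,0,0,-1],[0.5,0,0.58,0,0,0,-1],[0.5,0,0.58,0,0,0,-1],[0.5,0,0.6,0,0,0,-1],[0.4,0,0.75,0,0,0,-1],[0.35,0,0.75,0,0,0,-1]]]"
python3 -m pendant "[[[0.1,0,0.7,0,0,0,-1],[0.1,0,0.6,0,0,0,-1],[0.05,0,0.4,0,0,0,-1],[0,0,0.3,0,0,0,-1],[0,0,0.2,0,0,0,-1],[0,0,0,0,0,0,-1],[0,0,0,0,0,0,-1],[0,0,0,0,0,0,-1]]]"
python3 -c "
from h import *
f,W,K,E=cap('top')
m=(W[...,0]>.42)&(W[...,0]<.56)&(W[...,1]>.17)&(W[...,1]<.38)&(W[...,2]>.07)&(W[...,2]<.14)
q=W[m]; A=np.c_[q[:,:2],np.ones(len(q))]; print(len(q),np.linalg.lstsq(A,q[:,2],rcond=None)[0],np.median(q[:,2]))"
```

```text
time_s: 47.0
tcp_pos: [0.4067, 0.2796, 0.1271]
eef_rot: [-180.0, -0.0, 172.2]
contact_force: [2.4, -0.0, 1.3]
gripper_width: 0.0002
gripper_force: 0.7
time_s: 47.8
tcp_pos: [0.4032, 0.2807, 0.0847]
eef_rot: [180.0, 0.0, 172.2]
contact_force: [-0.6, -0.1, -0.2]
gripper_width: 0.0004
gripper_force: 0.0
4803 [-0.03087349  0.0075354   0.10381821] 0.09065810207294751
```

```bash
python3 -m pendant "[[[0,0,0.1,0,0,0,-1],[0,0,0.1,0,0,0,-1],[0,0,0.1,0,0,0,-1],[0,0,0.1,0,0,0,-1],[0,0,0,0,0,0,-1],[0,0,0,0,0,0,-1],[0,0,0,0,0,0,-1],[0,0,0,0,0,0,-1]]]"
python3 -m pendant "[[[0,0,0.05,0,0,0,-1],[0,0,0.05,0,0,0,-1],[0,0,0.05,0,0,0,-1],[0,0,0.05,0,0,0,-1],[0,0,0,0,0,0,-1],[0,0,0,0,0,0,-1],[0,0,0,0,0,0,-1],[0,0,0,0,0,0,-1]]]"
```

```text
time_s: 48.65
tcp_pos: [0.4032, 0.2808, 0.0787]
eef_rot: [179.9, 0.1, 172.3]
contact_force: [-10.7, -3.0, 28.9]
gripper_width: 0.0007
gripper_force: 14.2
time_s: 49.45
tcp_pos: [0.4033, 0.2809, 0.0783]
eef_rot: [179.9, 0.1, 172.4]
contact_force: [-26.0, -10.1, 68.8]
gripper_width: 0.0003
gripper_force: 35.0
```

```bash
python3 -m pendant "[[[0,0,-0.5,0,0,0,-1],[0,0,-1,0,0,0,-1],[0,0,-1,0,0,0,-1],[0,0,-1,0,0,0,-1],[0,0,-1,0,0,0,-1],[0,0,-1,0,0,0,-1],[0,0,-1,0,0,0,0],[0,0,-1,0,0,0,0]]]"
python3 -m pendant "[[[1,-0.3,-1,0,0,0,0],[1,-0.3,-1,0,0,0,0],[1,-0.3,-1,0,0,0,0],[0.5,-0.3,-1,0,0,0,0],[0,0,0,0,0,0,0],[0,0,0,0,0,0,0],[0,0,0,0,0,0,0],[0,0,0,0,0,0,0]]]"
python3 - <<'E'
from h import *; from m import meas
f,W,K,E=cap("top"); cv2.imwrite("pics/c1.png",cv2.resize(f,(800,600))); np.save('W2.npy',W)
X,Y,Z=[W[...,i] for i in range(3)]
m=(X>.38)&(X<.56)&(Y>.15)&(Y<.42)&(Z>.07)&(Z<.12)
q=W[m]; A=np.c_[q[:,:2],np.ones(len(q))]; print(len(q),np.linalg.lstsq(A,q[:,2],rcond=None)[0],np.median(q[:,2]))
m&=(f.max(-1)<90); n,l,s,c=cv2.connectedComponentsWithStats(cv2.dilate(m.astype(np.uint8),np.ones((5,5))))
for i in range(1,n):
    q=W[(l==i)&m]; print('dark',len(q),cv2.minAreaRect(q[:,:2].astype(np.float32)*1000))
meas(f,W)
E
```

```text
time_s: 50.25
tcp_pos: [0.4028, 0.2803, 0.223]
eef_rot: [-180.0, -0.0, 172.2]
contact_force: [-0.6, -0.1, 0.3]
gripper_width: 0.0112
gripper_force: 0.0
time_s: 51.05
tcp_pos: [0.3304, 0.2659, 0.3013]
eef_rot: [-179.9, -0.0, 172.2]
contact_force: [-0.7, 0.5, 0.5]
gripper_width: 0.0438
gripper_force: 0.0
8241 [0.00011477 0.00200817 0.08840705] 0.08900997681835401
dark 18 ((545.0227661132812, 169.42010498046875), (39.058067321777344, 3.7124736309051514), 79.31324768066406)
dark 46 ((467.9106140136719, 316.5789489746094), (45.26540756225586, 27.322277069091797), 83.36760711669922)
dark 9 ((388.8670349121094, 150.87167358398438), (0.9906598329544067, 13.066032409667969), 83.55531311035156)
rim n 280 ctr [751.8 531.6] size [ 47.3 222. ] ang 77.5 zmed 0.0803
plate n 7612 ctr [ 496.8 -275.3] size [220.3 230.1] ang 87.0 zmed 0.0148
pad n 2264 ctr [550.1   7.9] size [138.  140.6] ang 88.1 zmed 0.0032
head n 247 ctr [581.6   5.6] size [59.7 59.9] ang 19.1 zmed 0.036
grip n 185 ctr [581.9   5.7] size [33.8 25.8] ang 19.3 zmed 0.1465
board [ 0.6237 -0.2938  0.0917] normal [ 0.056 -0.045  0.997] [ 0.301 -0.374  0.07 ] [ 0.781 -0.101  0.118]
tagwhite n 452 ctr [ 591.6 -281.1] size [71.  42.7] ang 87.4 zmed 0.1022
[ 0.643  -0.3074  0.0911] [ 0.64763326 -0.30941841  0.09629169]
lid z max 0.1747275874820558
```

View pics/c1.png

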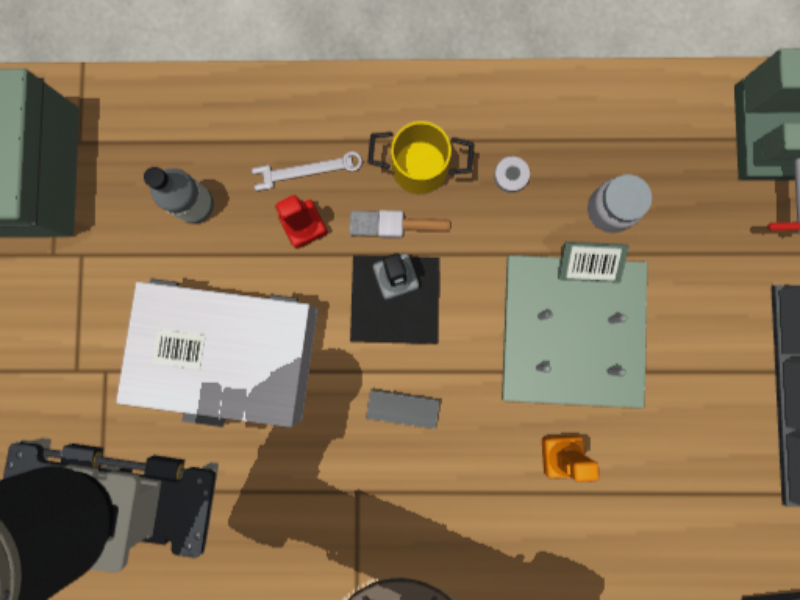

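The lid is closed and flat. The scanner has been knocked to about (0.582, 0.006), yaw 19°. I'm picking it up next.

```bash
python3 -m pendant "[[[0,0,0,0,0,-0.85,1],[0,0,0,0,0,-0.85,1],[0,0,0,0,0,-0.85,1],[0,0,0,0,0,-0.85,1],[0,0,0,0,0,-0.85,1],[0,0,0,0,0,-0.85,1],[0,0,0,0,0,-0.85,1],[0,0,0,0,0,-0.85,1]]]" 40
python3 go.py 199.3 582 6 240 582 6 87
```

```text
time_s: 51.9
tcp_pos: [0.3305, 0.2661, 0.3017]
eef_rot: [-179.9, -0.1, -160.5]
contact_force: [1.4, 0.5, 0.7]
gripper_width: 0.0872
gripper_force: 0.0
rot [-0.01 -0.01  0.06]
to [0.582 0.006 0.24 ] shift [ -7.57 -16.43   3.08]
to [0.582 0.006 0.087] shift [ 0.   -0.    7.65]
```

```bash
python3 -m pendant "[[[-0.47,-1,0.19,0,0,0,1],[-0.47,-1,0.19,0,0,0,1],[-0.47,-1,0.19,0,0,0,1],[-0.47,-1,0.19,0,0,0,1],[-0.47,-1,0.19,0,0,0,1],[-0.47,-1,0.19,0,0,0,1],[-0.47,-1,0.19,0,0,0,1],[-0.47,-1,0.19,0,0,0,1]]]"
python3 -m pendant "[[[-0.47,-1,0.19,0,0,0,1],[-0.47,-1,0.19,0,0,0,1],[-0.47,-1,0.19,0,0,0,1],[-0.47,-1,0.19,0,0,0,1],[-0.47,-1,0.19,0,0,0,1],[-0.47,-1,0.19,0,0,0,1],[-0.47,-1,0.19,0,0,0,1],[-0.47,-1,0.19,0,0,0,1]]]"
python3 -m pendant "[[[0,-0.43,0,0,0,0.06,1],[0,0,0,0,0,0,1],[0,0,0,0,0,0,1],[0,0,0,0,0,0,1],[0,0,0,0,0,0,1],[0,0,0,0,0,0,1],[0,0,0,0,0,0,1],[0,0,0,0,0,0,1]]]"
python3 go.py 199.3 582 6 240 582 6 87
```

```text
time_s: 52.7
tcp_pos: [0.4551, 0.1394, 0.2711]
eef_rot: [-180.0, -0.1, -160.6]
contact_force: [0.2, 0.5, -0.1]
gripper_width: 0.0874
gripper_force: 0.0
time_s: 53.5
tcp_pos: [0.5792, 0.0134, 0.2404]
eef_rot: [-180.0, -0.1, -160.6]
contact_force: [0.7, 0.5, 0.1]
gripper_width: 0.0874
gripper_force: 0.0
time_s: 54.3
tcp_pos: [0.5813, 0.0065, 0.2417]
eef_rot: [180.0, 0.0, -160.8]
contact_force: [0.4, -0.4, -0.1]
gripper_width: 0.0878
gripper_force: 0.0
rot [ 0.    0.   -0.03]
to [0.582 0.006 0.24 ] shift [-0.02 -0.04  0.09]
to [0.582 0.006 0.087] shift [ 0.   -0.    7.65]
```

```bash
python3 -m pendant "[[[0,0,1,0,0,0,1],[0,0,1,0,0,0,1],[0,0,1,0,0,0,1],[0,0,1,0,0,0,1],[0,0,1,0,0,0,1],[0,0,1,0,0,0,1],[0,0,1,0,0,0,1],[0,0,0.73,0,0,0,1]]]"
python3 -m pendant "[[[0,0,0,0,0,0,1],[0,0,0,0,0,0,-1],[0,0,0,0,0,0,-1],[0,0,0,0,0,0,-1],[0,0,0,0,0,0,-1],[0,0,0,0,0,0,-1],[0,0,0,0,0,0,-1],[0,0,0,0,0,0,-1]]]" 40
python3 -m pendant "[[[0,0,0,0,0,0,-1],[0,0,0,0,0,0,-1],[0,0,0,0,0,0,-1],[0,0,0,0,0,0,-1],[0,0,0,0,0,0,-1],[0,0,0,0,0,0,-1],[0,0,0,0,0,0,-1],[0,0,0,0,0,0,-1]]]"
```

```text
time_s: 55.1
tcp_pos: [0.5809, 0.0062, 0.0857]
eef_rot: [180.0, -0.1, -160.8]
contact_force: [-0.3, 0.6, 0.5]
gripper_width: 0.0876
gripper_force: 0.0
time_s: 55.9
tcp_pos: [0.5814, 0.0063, 0.087]
eef_rot: [-180.0, 0.0, -160.8]
contact_force: [0.1, 0.6, 0.3]
gripper_width: 0.0373
gripper_force: 0.0
time_s: 56.7
tcp_pos: [0.5813, 0.0063, 0.0869]
eef_rot: [180.0, -0.0, -160.8]
contact_force: [0.4, 0.6, -1.7]
gripper_width: 0.0264
gripper_force: 40.0
```

```bash
python3 -m pendant "[[[0,0,-0.6,0,0,0,-1],[0,0,-1,0,0,0,-1],[0,0,-1,0,0,0,-1],[0,0,-1,0,0,0,-1],[0,0,-1,0,0,0,-1],[0,0,-1,0,0,0,-1],[0,0,-1,0,0,0,-1],[0,0,-1,0,0,0,-1]]]"
python3 -m pendant "[[[0,0,-0.7,0,0,0,-1],[0,0,0,0,0,0,-1],[0,0,0,0,0,0,-1],[0,0,0,0,0,0,-1],[0,0,0,0,0,0,-1],[0,0,0,0,0,0,-1],[0,0,0,0,0,0,-1],[0,0,0,0,0,0,-1]]]"
python3 go.py 199.3 468.5 320 253
```

```text
time_s: 57.5
tcp_pos: [0.5812, 0.0063, 0.2407]
eef_rot: [180.0, 0.0, -160.8]
contact_force: [0.5, 0.2, -2.7]
gripper_width: 0.0259
gripper_force: 40.0
time_s: 58.3
tcp_pos: [0.5813, 0.0063, 0.2527]
eef_rot: [180.0, -0.0, -160.8]
contact_force: [-0.1, 0.3, -1.6]
gripper_width: 0.026
gripper_force: 40.0
rot [ 0.   -0.01 -0.03]
to [0.4685 0.32   0.253 ] shift [ 1.400e-01  1.667e+01 -1.000e-02]
```

```bash
python3 -m pendant "[[[0,0.5,0,0,0,0,-1],[0,0.9,0,0,0,0,-1],[0,0.9,0,0,0,0,-1],[0,0.9,0,0,0,0,-1],[0,0.9,0,0,0,0,-1],[0,0.9,0,0,0,0,-1],[0,0.9,0,0,0,0,-1],[0,0.9,0,0,0,0,-1]]]"
python3 -m pendant "[[[0,0.9,0,0,0,0,-1],[0,0.9,0,0,0,0,-1],[0,0.9,0,0,0,0,-1],[0,0.9,0,0,0,0,-1],[0,0.9,0,0,0,0,-1],[0,0.9,0,0,0,0,-1],[0,0.9,0,0,0,0,-1],[0,0.9,0,0,0,0,-1]]]"
python3 -m pendant "[[[0.1,0.9,0,0,0,0,-1],[0.05,0.9,0,0,0,0,-1],[0,0.7,0,0,0,0,-1],[0,0.17,0,0,0,0,-1],[0,0,0,0,0,0,-1],[0,0,0,0,0,0,-1],[0,0,0,0,0,0,-1],[0,0,0,0,0,0,-1]]]"
python3 go.py 199.3 468.5 320 253
python3 - <<'E'
from h import *
f,W,K,E=cap("scene"); t=r.get_state()["tcp_pos"]; X,Y,Z=[W[...,i] for i in range(3)]
# lid label bars from the scene camera, and the scanner head/grip
m=(abs(Z-.089)<.006)&(f.max(-1)<95)&(X>.42)&(X<.53)&(Y>.26)&(Y<.38); q=W[m]; print('bars',len(q), q.min(0).round(4) if len(q) else '',q.max(0).round(4) if len(q) else '')
m=(np.hypot(X-t[0],Y-t[1])<.06)&(Z>.12)&(Z<.26); q=W[m]; print('scanner',len(q),q.min(0).round(3),q.max(0).round(3))
for a in np.arange(.14,.26,.015):
    k=q[(q[:,2]>a)&(q[:,2]<a+.015)]
    if len(k): print(a.round(3),len(k),k.min(0).round(3),k.max(0).round(3))
cv2.imwrite("pics/d1.png",cv2.resize(f[50:260,190:470],(800,600)))
E
```

```text
time_s: 59.1
tcp_pos: [0.5362, 0.1359, 0.253]
eef_rot: [180.0, 0.0, -160.8]
contact_force: [0.1, 0.6, -3.1]
gripper_width: 0.0258
gripper_force: 40.0
time_s: 59.9
tcp_pos: [0.4888, 0.2718, 0.253]
eef_rot: [180.0, 0.0, -160.8]
contact_force: [0.2, -0.3, -2.4]
gripper_width: 0.0259
gripper_force: 40.0
time_s: 60.7
tcp_pos: [0.4693, 0.3197, 0.253]
eef_rot: [-180.0, 0.0, -160.9]
contact_force: [0.2, 0.0, -2.7]
gripper_width: 0.0257
gripper_force: 40.0
rot [-0.    0.   -0.04]
to [0.4685 0.32   0.253 ] shift [0.03 0.03 0.  ]
bars 37 [0.4604 0.2941 0.0907] [0.4818 0.339  0.0946]
scanner 603 [0.449 0.285 0.172] [0.509 0.358 0.26 ]
0.17 94 [0.452 0.286 0.172] [0.508 0.352 0.185]
0.185 125 [0.456 0.285 0.185] [0.509 0.357 0.2  ]
0.2 159 [0.449 0.285 0.2  ] [0.509 0.358 0.215]
0.215 86 [0.458 0.3   0.215] [0.495 0.339 0.23 ]
0.23 69 [0.459 0.305 0.23 ] [0.495 0.333 0.245]
0.245 70 [0.462 0.302 0.245] [0.492 0.335 0.26 ]
```

View pics/d1.png

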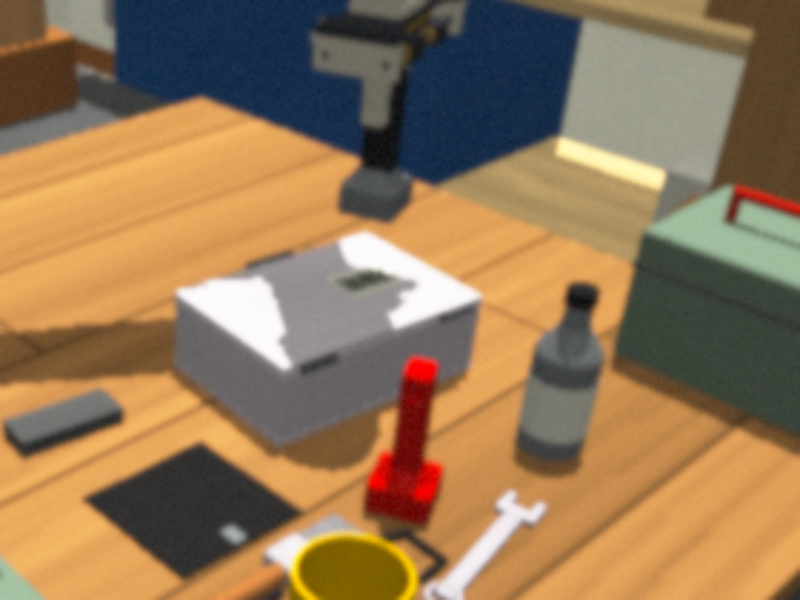

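```bash
for i in 1 2 3; do python3 -m pendant "[[[0,0,0,0,0,0,-1],[0,0,0,0,0,0,-1],[0,0,0,0,0,0,-1],[0,0,0,0,0,0,-1],[0,0,0,0,0,0,-1],[0,0,0,0,0,0,-1],[0,0,0,0,0,0,-1],[0,0,0,0,0,0,-1]]]" | head -2; done
python3 -m pendant "[[[0,0,-0.5,0,0,0.5,-1],[0,0,-0.5,0,0,0.8,-1],[0,0,-0.5,0,0,0.8,-1],[0,0,-0.5,0,0,0.8,-1],[0,0,0,0,0,0.8,-1],[0,0,0,0,0,0.8,-1],[0,0,0,0,0,0.7,-1],[0,0,0,0,0,0.35,-1]]]"
python3 go.py 177 498 -276 280
```

```text
time_s: 61.55
tcp_pos: [0.4691, 0.3202, 0.2529]
time_s: 62.35
tcp_pos: [0.4691, 0.3202, 0.253]
time_s: 63.15
tcp_pos: [0.4691, 0.3202, 0.2529]
time_s: 63.95
tcp_pos: [0.469, 0.3202, 0.293]
eef_rot: [180.0, -0.0, 176.9]
contact_force: [-0.5, 0.2, -2.3]
gripper_width: 0.0262
gripper_force: 40.0
rot [ 0.   -0.   -0.03]
to [ 0.498 -0.276  0.28 ] shift [ -3.01 -29.69   0.65]
```

```bash
python3 -m pendant "[[[-0.1,-0.5,0,0,0,0,-1],[-0.1,-1,0,0,0,0,-1],[-0.1,-1,0,0,0,0,-1],[-0.1,-1,0,0,0,0,-1],[-0.1,-1,0,0,0,0,-1],[-0.1,-1,0,0,0,0,-1],[-0.1,-1,0,0,0,0,-1],[-0.1,-1,0,0,0,0,-1]]]" | head -2
python3 -m pendant "[[[-0.1,-1,0,0,0,0,-1],[-0.1,-1,0,0,0,0,-1],[-0.1,-1,0,0,0,0,-1],[-0.1,-1,0,0,0,0,-1],[-0.1,-1,0,0,0,0,-1],[-0.1,-1,0,0,0,0,-1],[-0.1,-1,0,0,0,0,-1],[-0.1,-1,0,0,0,0,-1]]]" | head -2
python3 -m pendant "[[[-0.1,-1,0,0,0,0,-1],[-0.1,-1,0,0,0,0,-1],[-0.1,-1,0,0,0,0,-1],[-0.1,-1,0,0,0,0,-1],[-0.1,-1,0,0,0,0,-1],[-0.1,-1,0,0,0,0,-1],[-0.1,-1,0,0,0,0,-1],[-0.1,-1,0,0,0,0,-1]]]" | head -2
python3 -m pendant "[[[-0.1,-1,0,0,0,0,-1],[-0.1,-1,0,0,0,0,-1],[-0.1,-1,0,0,0,0,-1],[-0.1,-1,0,0,0,0,-1],[-0.1,-1,0,0,0,0,-1],[0,-0.9,0,0,0,0,-1],[0,-0.3,0,0,0,0,-1],[0,0,0,0,0,0,-1]]]"
python3 -m pendant "[[[0,0,0,0,-0.5,0,-1],[0,0,0,0,-0.9,0,-1],[0,0,0,0,-0.9,0,-1],[0,0,0,0,-0.9,0,-1],[0,0,0,0,-0.9,0,-1],[0,0,0,0,-0.9,0,-1],[0,0,0,0,-0.9,0,-1],[0,0,0,0,-0.9,0,-1]]]"
python3 -m pendant "[[[0,0,0,0,-0.9,0,-1],[0,0,0,0,-0.7,0,-1],[0,0,0,0,-0.2,0,-1],[0,0,0,0,0,0,-1],[0,0,0,0,0,0,-1],[0,0,0,0,0,0,-1],[0,0,0,0,0,0,-1],[0,0,0,0,0,0,-1]]]"
cat > tag.py <<'E'
from h import *; from go import go
T=np.array([.591,-.281,.100]); n=Ro.from_euler('z',-3,degrees=True).apply([-np.sin(.6),0,np.cos(.6)])
Rt=Ro.from_euler('xyz',[180,0,177],degrees=True)*Ro.from_rotvec([0,-.6,0])
print(-Rt.apply([0,0,1]),n)
go(Rt,[T+.164*n])
f,W,K,E=cap("scene"); s=r.get_state(); print(s["joints"].round(1) if hasattr(s["joints"],'round') else s["joints"])
# scanner cloud in tool frame
t=np.array(s["tcp_pos"]); R=Ro.from_euler('xyz',s["eef_rot"],degrees=True)
q=R.inv().apply((W-t).reshape(-1,3)); q=q[np.isfinite(q[:,2])]
for a in np.arange(-.02,.14,.01):
    k=q[(q[:,2]>a)&(q[:,2]<=a+.01)&(abs(q[:,0])<.07)&(abs(q[:,1])<.07)]
    if len(k): print(a.round(3),len(k),k.min(0).round(3),k.max(0).round(3))
cv2.imwrite("pics/e1.png",cv2.resize(f[100:310,30:310],(800,600)))
E
python3 tag.py
```

```text
time_s: 64.75
tcp_pos: [0.4771, 0.1676, 0.2931]
time_s: 65.55
tcp_pos: [0.4842, 0.0071, 0.2932]
time_s: 66.35
tcp_pos: [0.4915, -0.1534, 0.2931]
time_s: 67.15
tcp_pos: [0.4949, -0.2771, 0.2928]
eef_rot: [180.0, -0.0, 176.9]
contact_force: [0.0, 0.2, -2.5]
gripper_width: 0.0262
gripper_force: 40.0
time_s: 67.95
tcp_pos: [0.495, -0.2753, 0.2932]
eef_rot: [180.0, 27.3, 177.0]
contact_force: [-0.2, -0.5, -2.3]
gripper_width: 0.0262
gripper_force: 40.0
time_s: 68.75
tcp_pos: [0.4959, -0.276, 0.2928]
eef_rot: [180.0, 34.4, 177.0]
contact_force: [0.0, -0.6, -2.6]
gripper_width: 0.026
gripper_force: 40.0
[-0.56386865  0.0295511   0.82533561] [-0.56386865  0.0295511   0.82533561]
rot [-0. -0. -0.]
to [ 0.4985 -0.2762  0.2354] shift [ 1.51 -0.    2.45]
[-14.1  -9.1 -27.7 -10.2 -38.  -72.7]
-0.02 196 [-0.023 -0.028 -0.02 ] [ 0.01  0.03 -0.01]
-0.01 99 [-0.021 -0.012 -0.01 ] [ 0.009  0.014 -0.   ]
0.0 103 [-0.023 -0.012  0.   ] [0.008 0.015 0.01 ]
0.01 98 [-0.023 -0.012  0.01 ] [0.009 0.013 0.02 ]
0.02 99 [-0.022 -0.012  0.02 ] [0.009 0.013 0.03 ]
0.03 107 [-0.027 -0.019  0.03 ] [0.007 0.018 0.04 ]
0.04 144 [-0.031 -0.025  0.04 ] [0.012 0.026 0.05 ]
0.05 220 [-0.037 -0.029  0.05 ] [0.021 0.031 0.06 ]
0.06 224 [-0.036 -0.029  0.06 ] [0.023 0.03  0.07 ]
0.07 218 [-0.036 -0.029  0.07 ] [0.02 0.03 0.08]
0.08 53 [-0.033 -0.027  0.08 ] [0.013 0.028 0.083]
```

View pics/e1.png

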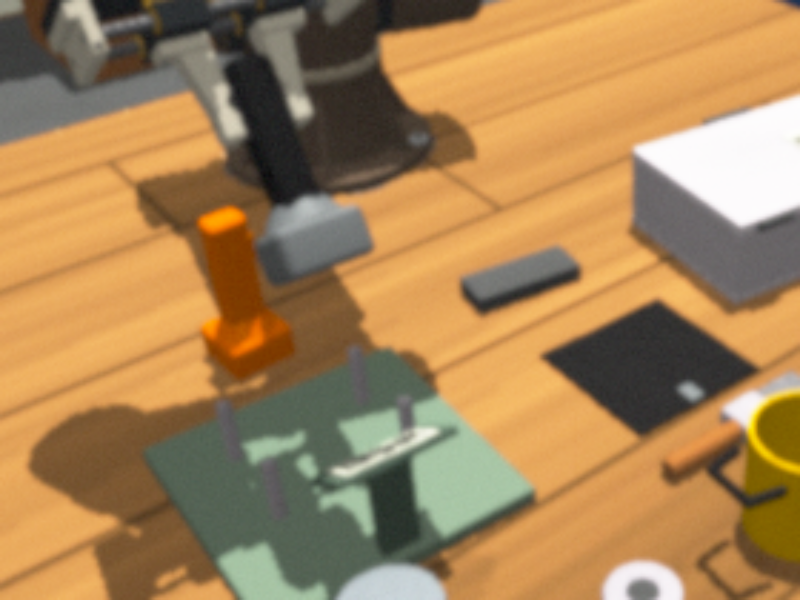

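```bash
python3 -m pendant "[[[0.4,0,0.3,0,0,0,-1],[0.5,0,0.5,0,0,0,-1],[0.5,0,0.6,0,0,0,-1],[0.35,0,0.6,0,0,0,-1],[0,0,0.3,0,0,0,-1],[0,0,0.15,0,0,0,-1],[0,0,0,0,0,0,-1],[0,0,0,0,0,0,-1]]]"
sed -i 's/e1.png/e2.png/' tag.py; cat >> tag.py <<'E'
Q=R.inv().apply((W-t).reshape(-1,3)).reshape(W.shape); hsv=cv2.cvtColor(f,cv2.COLOR_BGR2HSV)
m=(W[...,2]>.07)&(W[...,2]<.125)&(abs(W[...,0]-.59)<.05)&(abs(W[...,1]+.28)<.06)
print('board',m.sum(),Q[m].min(0).round(3),Q[m].max(0).round(3),np.median(Q[m],0).round(3))
m&=(hsv[...,1]<45); print('white',m.sum(),Q[m].min(0).round(3),Q[m].max(0).round(3),np.median(Q[m],0).round(3))
E
python3 tag.py
```

```text
time_s: 69.6
tcp_pos: [0.4948, -0.276, 0.2332]
eef_rot: [-180.0, 34.4, 177.0]
contact_force: [-0.6, 0.3, -2.1]
gripper_width: 0.026
gripper_force: 40.0
[-0.56386865  0.0295511   0.82533561] [-0.56386865  0.0295511   0.82533561]
rot [-0.01  0.01 -0.  ]
to [ 0.4985 -0.2762  0.2354] shift [-0.22  0.    0.02]
[-14.5  -6.1 -32.4 -12.8 -30.4 -69.4]
-0.02 173 [-0.023 -0.027 -0.02 ] [ 0.011  0.031 -0.01 ]
-0.01 92 [-0.023 -0.012 -0.01 ] [ 0.01   0.015 -0.   ]
0.0 92 [-0.023 -0.012  0.   ] [0.01  0.015 0.01 ]
0.01 92 [-0.022 -0.012  0.01 ] [0.007 0.014 0.02 ]
0.02 90 [-0.022 -0.012  0.02 ] [0.008 0.013 0.03 ]
0.03 99 [-0.024 -0.018  0.03 ] [0.005 0.017 0.04 ]
0.04 145 [-0.031 -0.026  0.04 ] [0.017 0.024 0.05 ]
0.05 204 [-0.036 -0.029  0.05 ] [0.02  0.031 0.06 ]
0.06 203 [-0.036 -0.029  0.06 ] [0.02  0.031 0.07 ]
0.07 193 [-0.037 -0.028  0.07 ] [0.022 0.03  0.08 ]
0.08 41 [-0.034 -0.027  0.08 ] [0.017 0.027 0.083]
board 561 [-0.04  -0.043  0.162] [0.024 0.048 0.197] [-0.013 -0.002  0.166]
white 437 [-0.04  -0.042  0.162] [0.024 0.048 0.197] [-0.022 -0.001  0.165]
```

View pics/e2.png

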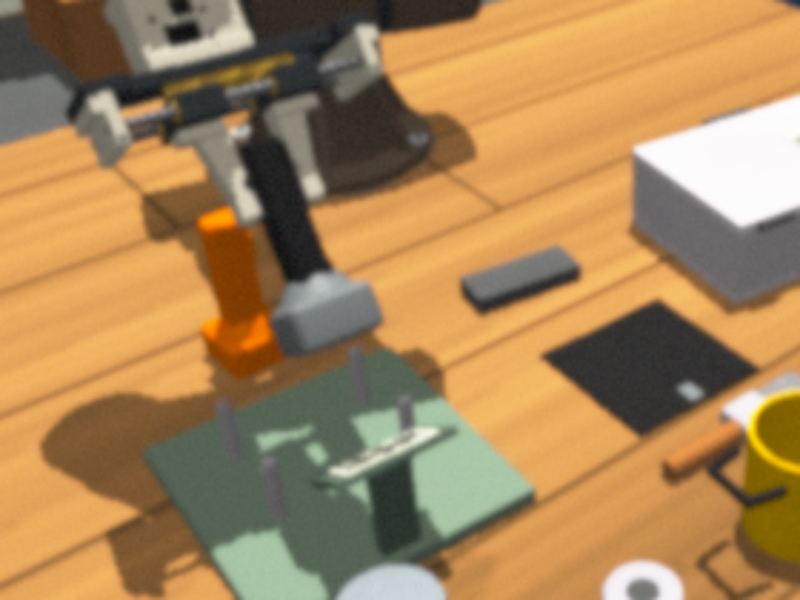

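```bash
for i in 1 2 3; do python3 -m pendant "[[[0,0,0,0,0,0,-1],[0,0,0,0,0,0,-1],[0,0,0,0,0,0,-1],[0,0,0,0,0,0,-1],[0,0,0,0,0,0,-1],[0,0,0,0,0,0,-1],[0,0,0,0,0,0,-1],[0,0,0,0,0,0,-1]]]" | head -2; done
python3 -m pendant "[[[0,0,-0.5,0,0,0,-1],[0,0,-0.8,0,0,0,-1],[0,0,-0.8,0,0,0,-1],[0,0,-0.8,0,0,0,-1],[0,0,0,0,0.5,0,-1],[0,0,0,0,0.9,0,-1],[0,0,0,0,0.9,0,-1],[0,0,0,0,0.9,0,-1]]]" |head -2
python3 -m pendant "[[[0,0,0,0,0.9,0,-1],[0,0,0,0,0.9,0,-1],[0,0,0,0,0.9,0,-1],[0,0,0,0,0.9,0,-1],[0,0,0,0,0.9,0,-1],[0,0,0,0,0.7,0,-1],[0,0,0,0,0.2,0,-1],[0,0,0,0,0,0,-1]]]"
python3 go.py 177 549.5 8 280 549.5 8 88
```

```text
time_s: 70.45
tcp_pos: [0.4944, -0.2759, 0.2327]
time_s: 71.25
tcp_pos: [0.4944, -0.2759, 0.2328]
time_s: 72.05
tcp_pos: [0.4945, -0.276, 0.2328]
time_s: 72.85
tcp_pos: [0.4613, -0.2744, 0.2819]
time_s: 73.65
tcp_pos: [0.4621, -0.2742, 0.2806]
eef_rot: [180.0, 0.0, 177.0]
contact_force: [0.0, 0.2, -1.6]
gripper_width: 0.0264
gripper_force: 40.0
rot [ 0.    0.01 -0.01]
to [0.5495 0.008  0.28  ] shift [-3.62 14.32  0.03]
to [0.5495 0.008  0.088 ] shift [ 0.  -0.   9.6]
```

```bash
python3 -m pendant "[[[-0.25,0.5,0,0,0,0,-1],[-0.25,1,0,0,0,0,-1],[-0.25,1,0,0,0,0,-1],[-0.25,1,0,0,0,0,-1],[-0.25,1,0,0,0,0,-1],[-0.25,1,0,0,0,0,-1],[-0.25,1,0,0,0,0,-1],[-0.25,1,0,0,0,0,-1]]]" | head -2
python3 -m pendant "[[[-0.25,1,0,0,0,0,-1],[-0.25,1,0,0,0,0,-1],[-0.25,1,0,0,0,0,-1],[-0.25,1,0,0,0,0,-1],[-0.25,1,0,0,0,0,-1],[-0.25,1,0,0,0,0,-1],[-0.12,0.6,0,0,0,0,-1],[0,0.22,0,0,0,0,-1]]]"
python3 -m pendant "[[[0,0,0.5,0,0,0,-1],[0,0,1,0,0,0,-1],[0,0,1,0,0,0,-1],[0,0,1,0,0,0,-1],[0,0,1,0,0,0,-1],[0,0,1,0,0,0,-1],[0,0,1,0,0,0,-1],[0,0,0.8,0,0,0,-1]]]"
python3 -m pendant "[[[0,0,0.6,0,0,0,-1],[0,0,0.5,0,0,0,-1],[0,0,0.4,0,0,0,-1],[0,0,0.3,0,0,0,-1],[0,0,0.2,0,0,0,-1],[0,0,0,0,0,0,-1],[0,0,0,0,0,0,-1],[0,0,0,0,0,0,-1]]]"
python3 go.py 177 549.5 8 87
```

```text
time_s: 74.45
tcp_pos: [0.5095, -0.1253, 0.2813]
time_s: 75.25
tcp_pos: [0.5491, 0.009, 0.2809]
eef_rot: [180.0, 0.1, 177.0]
contact_force: [-0.8, -0.1, -2.9]
gripper_width: 0.0261
gripper_force: 40.0
time_s: 76.05
tcp_pos: [0.548, 0.0068, 0.1329]
eef_rot: [-180.0, -0.1, 176.9]
contact_force: [0.3, 1.1, -2.1]
gripper_width: 0.026
gripper_force: 40.0
time_s: 76.85
tcp_pos: [0.5495, 0.0081, 0.0951]
eef_rot: [180.0, 0.0, 177.0]
contact_force: [0.1, 0.6, -3.1]
gripper_width: 0.026
gripper_force: 40.0
rot [ 0.    0.01 -0.  ]
to [0.5495 0.008  0.087 ] shift [-0.  -0.   0.4]
```

```bash
python3 -m pendant "[[[0,0,0.1,0,0,0,-1],[0,0,0.1,0,0,0,-1],[0,0,0.1,0,0,0,-1],[0,0,0.1,0,0,0,-1],[0,0,0,0,0,0,-1],[0,0,0,0,0,0,-1],[0,0,0,0,0,0,-1],[0,0,0,0,0,0,-1]]]"
```

```text
time_s: 77.65
tcp_pos: [0.5493, 0.0079, 0.0868]
eef_rot: [-180.0, 0.0, 177.0]
contact_force: [-0.7, -1.7, 1.7]
gripper_width: 0.0259
gripper_force: 40.0
```

Touching down (force sign has flipped). Release and retreat.

```bash
python3 -m pendant "[[[0,0,0,0,0,0,0.3],[0,0,0,0,0,0,0.3],[0,0,0,0,0,0,0.3],[0,0,0,0,0,0,0.3],[0,0,0,0,0,0,0.3],[0,0,0,0,0,0,0.6],[0,0,0,0,0,0,0.6],[0,0,0,0,0,0,0.6]]]"
python3 -m pendant "[[[0,0,-0.4,0,0,0,0.6],[0,0,-0.8,0,0,0,0.6],[0,0,-1,0,0,0,0.6],[0,0,-1,0,0,0,0.6],[0,0,-1,0,0,0,0.6],[0,0,-1,0,0,0,0.6],[0,0,-1,0,0,0,0.6],[0,0,-1,0,0,0,0.6]]]"
python3 -m pendant "[[[0,-1,-1,0,0,0,0.6],[0,-1,-1,0,0,0,0.6],[0.5,-1,0,0,0,0,0.6],[0.5,-1,0,0,0,0,0.6],[0.5,-1,0,0,0,0,0.6],[0.5,-1,0,0,0,0,0.6],[0.5,-1,0,0,0,0,0.6],[0,-0.5,0,0,0,0,0.6]]]"
python3 -m pendant "[[[0,0,0,0,0,0,0.6],[0,0,0,0,0,0,0.6],[0,0,0,0,0,0,0.6],[0,0,0,0,0,0,0.6],[0,0,0,0,0,0,0.6],[0,0,0,0,0,0,0.6],[0,0,0,0,0,0,0.6],[0,0,0,0,0,0,0.6]]]"
python3 - <<'E'
from h import *; from m import meas
f,W,K,E=cap("top"); meas(f,W)
X,Y,Z=[W[...,i] for i in range(3)]
m=(X>.38)&(X<.56)&(Y>.15)&(Y<.42)&(Z>.07)&(Z<.12)
q=W[m]; A=np.c_[q[:,:2],np.ones(len(q))]; print('lid',np.linalg.lstsq(A,q[:,2],rcond=None)[0].round(4))
E
```

```text
time_s: 78.45
tcp_pos: [0.5492, 0.008, 0.0866]
eef_rot: [180.0, 0.0, 177.0]
contact_force: [-0.4, 0.1, 0.0]
gripper_width: 0.069
gripper_force: 0.0
time_s: 79.25
tcp_pos: [0.549, 0.0079, 0.2322]
eef_rot: [180.0, 0.0, 177.0]
contact_force: [0.1, -0.4, -0.1]
gripper_width: 0.0704
gripper_force: 0.0
time_s: 80.05
tcp_pos: [0.4902, -0.1403, 0.2716]
eef_rot: [180.0, 0.1, 176.9]
contact_force: [0.5, 0.3, 0.6]
gripper_width: 0.0704
gripper_force: 0.0
time_s: 80.85
tcp_pos: [0.4913, -0.1391, 0.2706]
eef_rot: [-180.0, -0.0, 177.0]
contact_force: [0.9, 0.4, -0.9]
gripper_width: 0.07
gripper_force: 0.0
rim n 274 ctr [755.5 530.3] size [ 29.6 218.5] ang 82.7 zmed 0.0803
plate n 331 ctr [ 390.7 -303.5] size [151.7  21.1] ang 87.0 zmed 0.0147
pad n 3 ctr [606.5  -3.7] size [5.2 0. ] ang 0.1 zmed 0.0036
head n 160 ctr [669.2 132.3] size [67.9 32. ] ang 0.1 zmed 0.0335
grip n 77 ctr [668.6 142.5] size [14.8 27. ] ang 89.7 zmed 0.1435
board [ 0.6659 -0.3001  0.0809] normal [-0.027  0.007 -1.   ] [ 0.301 -0.374  0.07 ] [ 0.781 -0.101  0.11 ]
tagwhite n 490 ctr [ 702.6 -337.5] size [46.9 67.9] ang 28.5 zmed 0.0799
[ 0.7004 -0.3379  0.0799] [ 0.69748021 -0.34156304  0.07973441]
lid z max 0.7093131727572187
lid [-0.0008 -0.0241  0.0989]
```

```bash
for i in 1 2 3; do python3 -m pendant "[[[0.4,-1,0,0,0,0,0.6],[0.4,-1,0,0,0,0,0.6],[0.4,-1,0,0,0,0,0.6],[0.4,-1,0,0,0,0,0.6],[0.4,-1,0,0,0,0,0.6],[0.4,-1,0,0,0,0,0.6],[0.4,-1,0,0,0,0,0.6],[0,-0.5,0,0,0,0,0.6]]]" |head -2; done
python3 - <<'E'
from h import *; from m import meas
f,W,K,E=cap("top"); meas(f,W); cv2.imwrite("pics/z.png",f)
X,Y,Z=[W[...,i] for i in range(3)]
m=(X>.38)&(X<.56)&(Y>.15)&(Y<.42)&(Z>.07)&(Z<.12)
q=W[m]; A=np.c_[q[:,:2],np.ones(len(q))]; print('lid',np.linalg.lstsq(A,q[:,2],rcond=None)[0].round(4))
E
```

```text
time_s: 81.7
tcp_pos: [0.4266, -0.2872, 0.2708]
time_s: 82.5
tcp_pos: [0.3631, -0.434, 0.2705]
time_s: 83.3
tcp_pos: [0.2995, -0.5808, 0.2702]
rim n 277 ctr [755.3 530.8] size [ 30.5 219. ] ang 82.3 zmed 0.0803
plate n 7605 ctr [ 496.7 -275.4] size [220. 230.] ang 87.0 zmed 0.0149
pad n 2230 ctr [548.8   8. ] size [137.8 138. ] ang 88.1 zmed 0.0032
head n 239 ctr [549.2   7.2] size [60.6 59.1] ang 89.2 zmed 0.0362
grip n 187 ctr [549.2   7.9] size [25.9 32.8] ang 89.7 zmed 0.1464
board [ 0.6243 -0.2942  0.0916] normal [ 0.055 -0.049  0.997] [ 0.301 -0.375  0.07 ] [ 0.781 -0.1    0.118]
tagwhite n 443 ctr [ 591.9 -280.9] size [71.1 42.5] ang 89.9 zmed 0.1015
[ 0.6178 -0.2909  0.0963] [ 0.64662282 -0.30338493  0.09605299]
lid z max 0.1759145768851614
lid [-0.0001  0.0022  0.0884]
```

View pics/z.png

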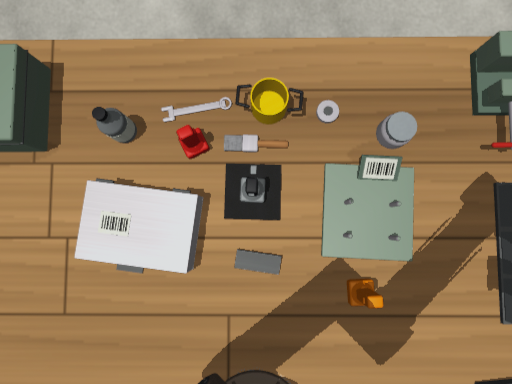

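The scanner stands centred on its pad at about (252,187), the lid is flat, and everything else is where it started.

```bash
python3 -c "
from plant import r
print(r.close_job())"
```

```text
the job is handed in; nothing more can be done
None
```

The job is handed in: all three spools are in the closed case, both labels were scanned, the scanner stands centred on its pad, and nothing else moved; `close_job()` returned no verdict.

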